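# Nip up the book press in cross order

## Task

With the T-handled socket key from the stand, tighten the four square-headed screws of the book press clockwise in cross order: near left, far right, near right, far left as seen from the robot. Go round once making each just snug on its bearing block (about 27 N of clamping), then round again in the same order making each firm (about 75 N, roughly 0.6 N m at the key), without overtightening any. Finally stand the key upright back in its stand; leave the other things on the table alone.

Things in the scene. Friction and masses are not known exactly. Their poses are not given: they have to be found in the camera images.
- press: Small steel book press clamped on three books, fixed to the table: bed 220 x 220 mm, plate 200 x 200 mm whose top is 74 mm above the table. Origin: centre of the bed's underside, z up; x points away from the robot when the press is square to it, y to the robot's left. The screws stand at x, y = +-65 mm in this frame.
- screw_1: The near left press screw, at x -65, y +65 mm in the press frame. Steel head 20 x 20 mm, 20 mm tall, over a round collar 32 mm across, 6 mm thick. Origin on its axis at the collar's underside, about 95 mm above the table, z up; the head spans 7 to 27 mm above it, flats facing its x and y. Clockwise from above tightens: it sinks 3 mm per radian and stays where left.
- screw_2: The far right press screw, at x +65, y -65 mm in the press frame. Steel head 20 x 20 mm, 20 mm tall, over a round collar 32 mm across, 6 mm thick. Origin on its axis at the collar's underside, about 95 mm above the table, z up; the head spans 7 to 27 mm above it, flats facing its x and y. Clockwise from above tightens: it sinks 3 mm per radian and stays where left.
- screw_3: The near right press screw, at x -65, y -65 mm in the press frame. Steel head 20 x 20 mm, 20 mm tall, over a round collar 32 mm across, 6 mm thick. Origin on its axis at the collar's underside, about 95 mm above the table, z up; the head spans 7 to 27 mm above it, flats facing its x and y. Clockwise from above tightens: it sinks 3 mm per radian and stays where left.
- screw_4: The far left press screw, at x +65, y +65 mm in the press frame. Steel head 20 x 20 mm, 20 mm tall, over a round collar 32 mm across, 6 mm thick. Origin on its axis at the collar's underside, about 95 mm above the table, z up; the head spans 7 to 27 mm above it, flats facing its x and y. Clockwise from above tightens: it sinks 3 mm per radian and stays where left.
- block_1: One of 4 loose steel bearing blocks, 44 x 44 x 20 mm, one under each screw's collar, in no fixed order, differing by tenths of a mm. Origin: centre of underside. A screw turns free for 0.15 to 0.55 rad until its collar meets the block, then clamps about 110 N per rad. Key torque: 0.4 N m free plus 0.003 per N while turning; read at rest after a turn, about 0.2 (up to 0.35 before it first slips) plus 0.005 per N.
- block_2: One of 4 loose steel bearing blocks, 44 x 44 x 20 mm, one under each screw's collar, in no fixed order, differing by tenths of a mm. Origin: centre of underside. A screw turns free for 0.15 to 0.55 rad until its collar meets the block, then clamps about 110 N per rad. Key torque: 0.4 N m free plus 0.003 per N while turning; read at rest after a turn, about 0.2 (up to 0.35 before it first slips) plus 0.005 per N.
- block_3: One of 4 loose steel bearing blocks, 44 x 44 x 20 mm, one under each screw's collar, in no fixed order, differing by tenths of a mm. Origin: centre of underside. A screw turns free for 0.15 to 0.55 rad until its collar meets the block, then clamps about 110 N per rad. Key torque: 0.4 N m free plus 0.003 per N while turning; read at rest after a turn, about 0.2 (up to 0.35 before it first slips) plus 0.005 per N.
- block_4: One of 4 loose steel bearing blocks, 44 x 44 x 20 mm, one under each screw's collar, in no fixed order, differing by tenths of a mm. Origin: centre of underside. A screw turns free for 0.15 to 0.55 rad until its collar meets the block, then clamps about 110 N per rad. Key torque: 0.4 N m free plus 0.003 per N while turning; read at rest after a turn, about 0.2 (up to 0.35 before it first slips) plus 0.005 per N.
- key: T-handled socket key, 74 mm tall, about 0.3 kg, standing upright in its stand, socket down. Origin: centre of the socket's mouth, z up. Square socket 23 mm wide inside, walls along the key's x and y, mouth flared to 28 mm over the lowest 5 mm, 17 mm deep; outside 33 mm square, 37 mm at the mouth. Its shaft is a torque spring: the handle leads the socket by 1 rad per 2 N m (needle on top).
- key_bar (a point): Middle of the key's handle, 60 mm above the key's origin: a wooden bar along the key's x, 90 mm long, 16 mm wide (y), 24 mm tall, to be gripped firmly across its width. With the key fully on a screw (socket ceiling on the head) this point is 70 mm above the screw's origin. The socket has about 0.17 rad of play on the head either way; turn back to let the shaft unwind before lifting the key off.
- stand: Round wooden cup for the key, fixed to the table: outside 76 mm across and 30 mm tall, bore 60 mm across, floor 6 mm above the table. Origin: centre of its underside.
- paste_jar: Closed glass paste jar, 64 mm across, 85 mm tall: leave alone. Origin: centre of its underside.
- thread_spool: Wooden thread spool, 40 mm across, 50 mm tall: leave alone. Origin: centre of its underside.
- mallet: Small binder's hammer, 220 mm long, lying on the table: leave alone. Origin: at its middle underneath.
Mind the look-alikes: they are no part of the job. What is shaped like the key but red is not meant.

How it is judged (in metres and radians):
On the way, in this order (a step that is already met when the one before it is completed fails the run):
1. first pass: the near left screw is snug (12 to 45 N on its block) ((contact force between screw_1 and block_1 above 12 N or contact force between screw_1 and block_2 above 12 N or contact force between screw_1 and block_3 above 12 N or contact force between screw_1 and block_4 above 12 N) and contact force between screw_1 and block_1 below 45 N and contact force between screw_1 and block_2 below 45 N and contact force between screw_1 and block_3 below 45 N and contact force between screw_1 and block_4 below 45 N), for 0.2 s.
2. first pass: the far right screw is snug (12 to 45 N on its block) ((contact force between screw_2 and block_1 above 12 N or contact force between screw_2 and block_2 above 12 N or contact force between screw_2 and block_3 above 12 N or contact force between screw_2 and block_4 above 12 N) and contact force between screw_2 and block_1 below 45 N and contact force between screw_2 and block_2 below 45 N and contact force between screw_2 and block_3 below 45 N and contact force between screw_2 and block_4 below 45 N), for 0.2 s.
3. first pass: the near right screw is snug (12 to 45 N on its block) ((contact force between screw_3 and block_1 above 12 N or contact force between screw_3 and block_2 above 12 N or contact force between screw_3 and block_3 above 12 N or contact force between screw_3 and block_4 above 12 N) and contact force between screw_3 and block_1 below 45 N and contact force between screw_3 and block_2 below 45 N and contact force between screw_3 and block_3 below 45 N and contact force between screw_3 and block_4 below 45 N), for 0.2 s.
4. first pass: the far left screw is snug (12 to 45 N on its block) ((contact force between screw_4 and block_1 above 12 N or contact force between screw_4 and block_2 above 12 N or contact force between screw_4 and block_3 above 12 N or contact force between screw_4 and block_4 above 12 N) and contact force between screw_4 and block_1 below 45 N and contact force between screw_4 and block_2 below 45 N and contact force between screw_4 and block_3 below 45 N and contact force between screw_4 and block_4 below 45 N), for 0.2 s.
5. second pass: the near left screw is firm (55 to 100 N on its block) ((contact force between screw_1 and block_1 above 55 N or contact force between screw_1 and block_2 above 55 N or contact force between screw_1 and block_3 above 55 N or contact force between screw_1 and block_4 above 55 N) and contact force between screw_1 and block_1 below 100 N and contact force between screw_1 and block_2 below 100 N and contact force between screw_1 and block_3 below 100 N and contact force between screw_1 and block_4 below 100 N), for 0.2 s.
6. second pass: the far right screw is firm (55 to 100 N on its block) ((contact force between screw_2 and block_1 above 55 N or contact force between screw_2 and block_2 above 55 N or contact force between screw_2 and block_3 above 55 N or contact force between screw_2 and block_4 above 55 N) and contact force between screw_2 and block_1 below 100 N and contact force between screw_2 and block_2 below 100 N and contact force between screw_2 and block_3 below 100 N and contact force between screw_2 and block_4 below 100 N), for 0.2 s.
7. second pass: the near right screw is firm (55 to 100 N on its block) ((contact force between screw_3 and block_1 above 55 N or contact force between screw_3 and block_2 above 55 N or contact force between screw_3 and block_3 above 55 N or contact force between screw_3 and block_4 above 55 N) and contact force between screw_3 and block_1 below 100 N and contact force between screw_3 and block_2 below 100 N and contact force between screw_3 and block_3 below 100 N and contact force between screw_3 and block_4 below 100 N), for 0.2 s.
8. second pass: the far left screw is firm (55 to 100 N on its block) ((contact force between screw_4 and block_1 above 55 N or contact force between screw_4 and block_2 above 55 N or contact force between screw_4 and block_3 above 55 N or contact force between screw_4 and block_4 above 55 N) and contact force between screw_4 and block_1 below 100 N and contact force between screw_4 and block_2 below 100 N and contact force between screw_4 and block_3 below 100 N and contact force between screw_4 and block_4 below 100 N), for 0.2 s.
At the end, for the whole second after the job is handed in: Each of the four screws presses its block with 55 to 100 N, and the key stands upright (within 0.12 rad), at rest and released in its stand, its foot on the stand's floor within 15 mm of the stand's axis (all of step 5 and all of step 6 and all of step 7 and all of step 8 and horizontal distance between key and stand below 0.015 m and z of key in the frame of stand below 0.012 m and angle between key's own z axis and vertical below 0.12 rad and linear speed of key below 0.02 m/s); the robot touches nothing.
It fails at once if a screw is overtightened (more than 125 N on its block) ((contact force between screw_1 and block_1 above 125 N or contact force between screw_1 and block_2 above 125 N or contact force between screw_1 and block_3 above 125 N or contact force between screw_1 and block_4 above 125 N) or (contact force between screw_2 and block_1 above 125 N or contact force between screw_2 and block_2 above 125 N or contact force between screw_2 and block_3 above 125 N or contact force between screw_2 and block_4 above 125 N) or (contact force between screw_3 and block_1 above 125 N or contact force between screw_3 and block_2 above 125 N or contact force between screw_3 and block_3 above 125 N or contact force between screw_3 and block_4 above 125 N) or (contact force between screw_4 and block_1 above 125 N or contact force between screw_4 and block_2 above 125 N or contact force between screw_4 and block_3 above 125 N or contact force between screw_4 and block_4 above 125 N)).
It fails at once if the screws are turned with the fingers instead of the key (over 2 N) (contact force between the fingers and screw_1 above 2 N or contact force between the fingers and screw_2 above 2 N or contact force between the fingers and screw_3 above 2 N or contact force between the fingers and screw_4 above 2 N).
It fails at once if the jar, spool or hammer is moved by more than 20 mm (distance of any of paste_jar, thread_spool, mallet from where it was at the start of the episode above 0.02 m).
It also fails if it takes over 72 s, if anything falls off the work surface, if the arm or the gripper's body presses on something with over 40 N, if the wrist force passes 120 N, or if a joint passes its speed limit or range.

## Robot

A 6-joint arm with a two-finger parallel gripper is mounted at the origin on the work surface. World frame = base frame: x ahead of the robot, y to its left, z up, the work surface at z = 0. Lengths are in mm, angles in rad, forces in N, time in s.
With the tool pointing down it reaches from about 275 to 1000 mm from the base axis. Payload 8.4 kg.
Tool frame: the origin (TCP) lies at the very end of the fingers, on their centre line; the grasp point (between the pads) lies behind it (r.grip_point_offset is the x of the grasp point in the tool frame, in mm); x points along the fingers, z is the direction in which the jaws open and shut, and the axes are right-handed (so a half turn about x gives the same grasp; the last joint's range is limited). The gripper opens to 85 mm and grips with 20 to 120 N. Pads are 22 mm wide; open, the fingers measure 114 mm over their backs; the gripper's body (76 mm by 85 mm) begins 54 mm behind the grasp point. The pads swing forward as they close: fully open they stand 13 mm farther back than shut.
Start: joints at [-1.212, 0.353, 1.633, -0, 1.155, -0.002], TCP at [220.638, -584.762, 191.481] pointing down, gripper open.
Joint ranges: [-2.63, 2.63], [-0.92, 2.1], [0.06, 2.66], [-1.3, 4.44], [0, 2.69], [-3.02, 3.02]. Speed limits (rad/s): [2.22, 2.22, 2.79, 3.14, 3.14, 3.14].

## Interface

Orientations are given as [roll, pitch, yaw] about the fixed x, y, z axes, in that order (R = Rz(yaw) Ry(pitch) Rx(roll)).
In Python, from rig import r, vision, order gives the robot as it stands. The module is installed in compiled form; this text tells all that it offers.
- The arm moves only by the tool step_arm, never from a script. Its argument "rows" is a list of rows, each a list of 7 numbers: the shift along the world's x, y, z in mm, then the turn, a rotation vector about the world's x, y, z in rad, then the finger opening in mm, from 0 to 85.4. A call has exactly 8 rows; each row is the pose to reach, as a shift and turn from the pose measured when the call began; what a row does not reach only later rows make up. A row lasts 1/8 s, in which the tool goes at most 62.5 mm and 10.7 degrees, less where a joint would pass 70% of its speed; a pose out of reach is approached as far as the arm can. A call with a gripper value outside its range is refused whole. The fingers move at their own pace and stop on an object; "force" is the grip in N (left out, the last holds). Time passes only in rows, so rows that repeat a pose let the fingers close, or fill a call up. It gives the time, the measured TCP pose, the force and the opening at its end, in the units of the state.
- r.sense(): the state, without advancing time (a new reading comes with each control period).
- vision.grab_frame(name): name is "scene" or "top" or "wrist"; returns (picture, depth): 480x640x3 uint8, red, green, blue; 480x640 float32, mm along the optical axis (not along the pixel's ray), 0 where there is no reading.
- vision.camera_info(name): a dict with "K" (3x3 intrinsics, pixels), "distortion" ([k1, k2, p1, p2, k3] as OpenCV has them; the pictures are not rectified), "origin" and "attitude" of the camera in the world; the wrist camera has in their place "tool_from_camera" (4x4, takes a point from camera to tool coordinates, whose origin is the TCP and whose axes are the tool frame's). Camera axes: x right, y down, z forward; pixel columns grow to the right and rows downward; lengths in mm; the calibration is good to about 2 mm. A picture is of the moment at which its call begins: read the wrist's pose just before it. camera_info takes no time and is no camera call.
- order.sign_off(): hands the job in, once; it reports no verdict.
The state is a dict: "clock": time; "qpos": joint angles; "qvel": joint speeds; "joint_efforts": joint torques, N m; "eef_pos": TCP position; "tcp_rot": TCP orientation; "contact_force": force on the tool from outside, world axes, zero at the start; "wrist_torque": the same for the moment, N m; "opening": opening from 0.0 (shut) to 1.0 (fully open).
Only numpy, scipy, OpenCV 4.12 (cv2) and the standard library are available. Lean on these libraries where they do the work, as an engineer would, in place of code of your own. Each camera call takes 0.05 s, during which the arm holds its last target.

## Working session

There is one attempt and no reset: what is moved stays moved. The work goes in short steps, Python scripts to look and compute and a tool call to move; the robot and the scene stay as the last step left them, time stands still between calls to the robot, and variables do not carry over. Pictures are saved under pics/ and viewed, and the job is handed in when it is done.

Besides the shell and the picture viewer there is one more tool, called after "Request:" as a command line: name --pt "numbers of a row" for each row, then --argument value for the rest. step_arm: Moves the arm, as the interface text tells. Its arguments: {"type":"object","properties":{"rows":{"type":"array"},"force":{"type":"number"}},"required":["rows"]}

```bash
mkdir -p pics
cat > h.py <<'E'
import numpy as np, cv2
from rig import r, vision, order
def save(n,img): cv2.imwrite('pics/'+n+'.png',cv2.cvtColor(img,cv2.COLOR_RGB2BGR))
E
python3 - <<'E'
from h import *
s=r.sense(); print(s); print(r.grip_point_offset)
for n in ['scene','top']:
    i,d=vision.grab_frame(n); save(n+'0',i); np.savez('pics/'+n+'0.npz',i=i,d=d); print(vision.camera_info(n))
print(vision.camera_info('wrist'))
E
```

```text
{'clock': 0.0, 'qpos': array([-1.21238445e+00,  3.53635117e-01,  1.63414539e+00, -1.50689515e-05,
        1.15519152e+00, -2.39979095e-03]), 'qvel': array([ 0.00042944,  0.00143144, -0.00066173,  0.00249278,  0.00028644,
       -0.00050135]), 'joint_efforts': array([ 3.27969050e-03, -6.05226731e+01, -3.42065692e+01,  2.06347381e-04,
        9.24955675e-03,  1.76899903e-05]), 'eef_pos': array([ 220.45393679, -584.25828644,  190.76503835]), 'tcp_rot': array([-3.13400437,  1.56941688,  1.93920237]), 'contact_force': array([-0.61195974,  0.87766084,  0.05738167]), 'wrist_torque': array([0.03527184, 0.00090887, 0.00651666]), 'opening': 1.0005038082965112}
-18.700000000000003
{'K': array([[505.00398972,   0.        , 319.71497722],
       [  0.        , 505.00398972, 249.3396888 ],
       [  0.        ,   0.        ,   1.        ]]), 'distortion': array([-0.0059495,  0.       ,  0.       ,  0.       ,  0.       ]), 'origin': array([ 958.00353149, -313.66510578, 1046.05543688]), 'attitude': array([-2.61825235, -0.00992411,  1.03984192])}
{'K': array([[574.1255446 ,   0.        , 311.8388674
[... 225 characters left out ...]
48.14174148, 1620.23867173]), 'attitude': array([-3.05322562,  0.01813637, -1.56773742])}
{'K': array([[421.99874835,   0.        , 321.45427648],
       [  0.        , 421.99874835, 241.97317872],
       [  0.        ,   0.        ,   1.        ]]), 'distortion': array([-0.06890745,  0.        ,  0.        ,  0.        ,  0.        ]), 'tool_from_camera': array([[-4.85596180e-04, -3.24004053e-01,  9.46055568e-01,
        -1.81363987e+02],
       [-8.41566335e-04, -9.46055212e-01, -3.24004363e-01,
         8.26554507e+01],
       [ 9.99999528e-01, -9.53503798e-04,  1.86729893e-04,
        -6.72093006e-01],
       [ 0.00000000e+00,  0.00000000e+00,  0.00000000e+00,
         1.00000000e+00]])}
```

View pics/scene0.png

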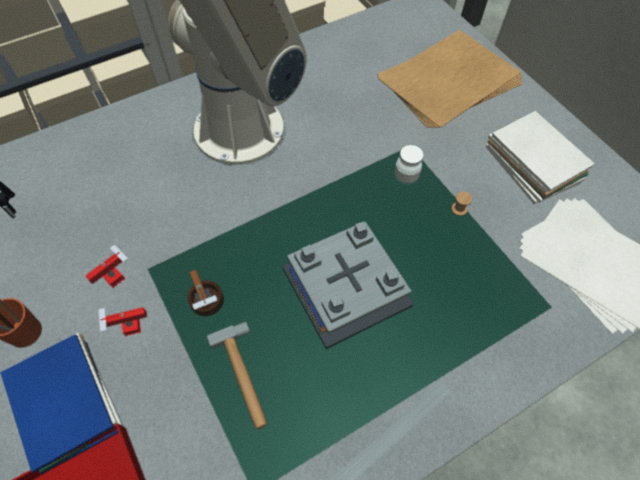

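View pics/top0.png

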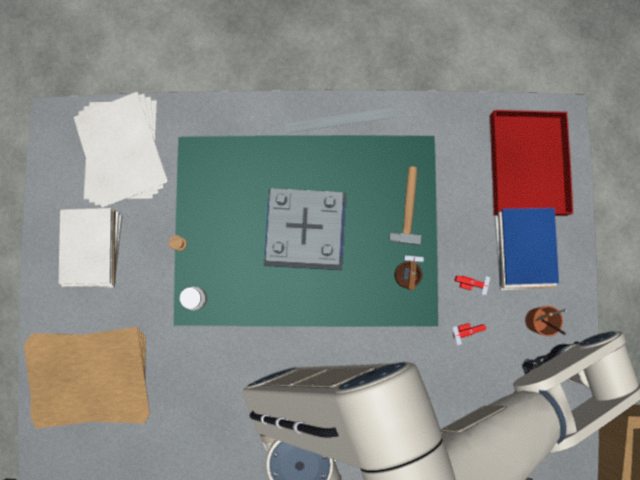

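The scene view shows the key in its stand at about (205,295) and the press at (348,278). In the top view the key is at about (410,270), the press at (305,227), the hammer at (408,210) and the red look-alikes at about (470,285) and (470,330). I'll enlarge the top view.

```bash
cat >> h.py <<'E'
from scipy.spatial.transform import Rotation as Rn
def cam(n,s=None):
    c=vision.camera_info(n)
    if n=='wrist':
        T=np.eye(4);T[:3,:3]=Rn.from_euler('xyz',s['tcp_rot']).as_matrix();T[:3,3]=s['eef_pos']
        T=T@c['tool_from_camera']
    else:
        T=np.eye(4);T[:3,:3]=Rn.from_euler('xyz',c['attitude']).as_matrix();T[:3,3]=c['origin']
    return c['K'],c['distortion'],T
def at_z(uv,z,C):
    K,D,T=C
    p=cv2.undistortPoints(np.array(uv,float).reshape(-1,1,2),K,D).reshape(-1,2)
    d=np.c_[p,np.ones(len(p))]@T[:3,:3].T
    t=(z-T[2,3])/d[:,2]
    return T[:3,3]+d*t[:,None]
def proj(P,C):
    K,D,T=C
    q=(np.atleast_2d(P)-T[:3,3])@T[:3,:3]
    return cv2.projectPoints(q,np.zeros(3),np.zeros(3),K,D)[0].reshape(-1,2)
E
python3 - <<'E'
from h import *
z=np.load('pics/top0.npz');i=z['i']
a=cv2.resize(i[175:285,255:365],(600,600),interpolation=cv2.INTER_CUBIC)
b=cv2.resize(i[240:300,380:440],(600,600),interpolation=cv2.INTER_CUBIC)
save('topa',a);save('topb',b)
C=cam('top')
print(at_z([[408,274]],30,C),at_z([[281,200],[329,202],[278,247],[327,250]],115,C))
print(at_z([[408,274]],0,C))
E
```

```text
[[ 429.76586509 -285.98295441   30.        ]] [[621.86948766  62.07802132 115.        ]
 [616.40978965 -65.59104447 115.        ]
 [496.17188024  68.93063934 115.        ]
 [488.39421264 -60.32926976 115.        ]]
[[ 431.30988931 -290.46985094    0.        ]]
```

View pics/topa.png

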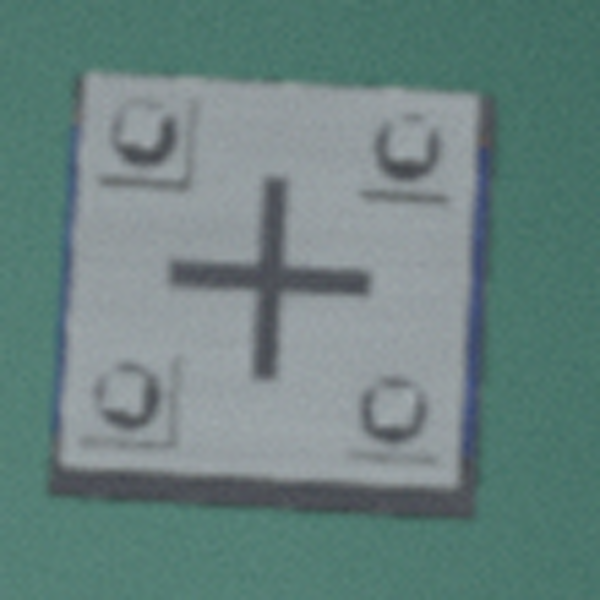

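View pics/topb.png

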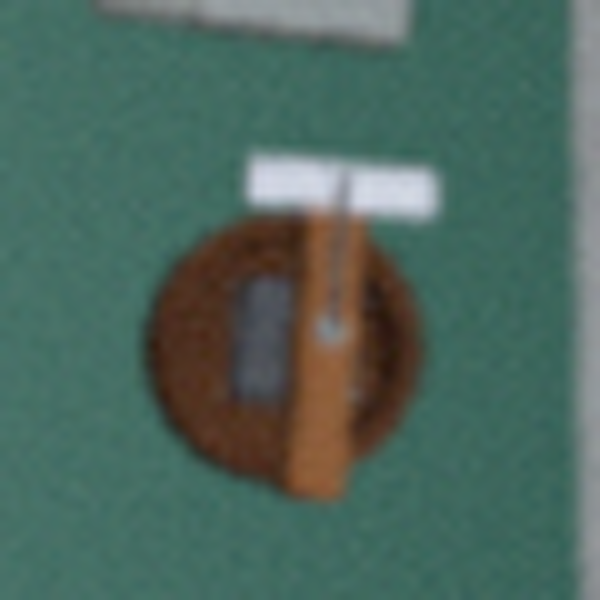

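Run:
```python
from h import *
s=r.sense()
print(Rn.from_euler('xyz',s['tcp_rot']).as_matrix().round(3))
C=cam('top')
z=np.load('pics/top0.npz')
# key: needle pivot, scale ends
b=lambda u,v:[380+u/10,240+v/10]
print(at_z([b(330,330),b(345,180),b(300,350),b(305,215),b(362,220),b(315,495),b(345,495)],78,C).round(1))
print('stand',at_z([b(150,350),b(425,350),b(290,205),b(290,490)],30,C).round(1))
```

```text
[[-0.     0.936  0.353]
 [ 0.001  0.353 -0.936]
 [-1.     0.    -0.001]]
[[ 430.  -292.4   78. ]
 [ 470.5 -296.9   78. ]
 [ 424.6 -284.2   78. ]
 [ 461.  -285.9   78. ]
 [ 459.7 -301.4   78. ]
 [ 385.6 -287.9   78. ]
 [ 385.6 -296.    78. ]]
stand [[ 427.  -249.7   30. ]
 [ 427.  -326.5   30. ]
 [ 467.3 -289.2   30. ]
 [ 388.2 -288.4   30. ]]
```

Request:
step_arm --pt "18 36 9 0 0 0.17 85" --pt "36 72 18 0 0 0.34 85" --pt "54 108 27 0 0 0.51 85" --pt "72 144 36 0 0 0.68 85" --pt "90 180 45 0 0 0.85 85" --pt "108 216 54 0 0 1.02 85" --pt "126 252 63 0 0 1.19 85" --pt "144 288 70 0 0 1.36 85" --force 120

```text
clock: 1.1
eef_pos: [364.8, -295.0, 261.0]
tcp_rot: [3.083, 1.57, -3.044]
contact_force: [0.8, -0.6, 0.3]
opening: 0.995
```

Request:
step_arm --pt "22 48 0 0 0 0.18 85" --pt "44 96 0 0 0 0.36 85" --pt "66 144 0 0 0 0.54 85" --pt "88 192 0 0 0 0.72 85" --pt "110 240 0 0 0 0.9 85" --pt "136 296 0 0 0 1.08 85" --pt "136 296 0 0 0 1.26 85" --pt "136 296 0 0 0 1.35 85"

```text
clock: 2.1
eef_pos: [500.6, 2.1, 260.5]
tcp_rot: [2.433, 1.569, -2.338]
contact_force: [0.7, 0.4, 0.3]
opening: 0.994
```

Run:
```python
from h import *
s=r.sense();print(s)
i,d=vision.grab_frame('wrist'); save('w1',i); np.savez('pics/w1.npz',i=i,d=d,p=s['eef_pos'],t=s['tcp_rot'])
print(Rn.from_euler('xyz',s['tcp_rot']).as_matrix().round(3))
```

```text
{'clock': 2.1, 'qpos': array([ 2.09758615e-03,  9.33898131e-02,  1.80989109e+00, -1.34077535e-03,
        1.23954028e+00, -1.50936095e+00]), 'qvel': array([-1.90613611e-02, -6.61593013e-03,  5.41753136e-03, -3.74564561e-04,
       -2.05694822e-04, -6.79511926e-01]), 'joint_efforts': array([ 1.04328822e+00, -4.25460398e+01, -3.60626936e+01,  6.41929242e-02,
       -2.67258659e-02,  6.23610467e-01]), 'eef_pos': array([500.63998835,   2.06517397, 260.49296979]), 'tcp_rot': array([ 2.43307006,  1.56903107, -2.33821988]), 'contact_force': array([0.68647048, 0.42697804, 0.26177509]), 'wrist_torque': array([-0.00764268,  0.0116702 , -0.0073986 ]), 'opening': 0.9939253351074915}
[[-0.001 -0.998  0.059]
 [-0.001  0.059  0.998]
 [-1.     0.001 -0.001]]
```

View pics/w1.png

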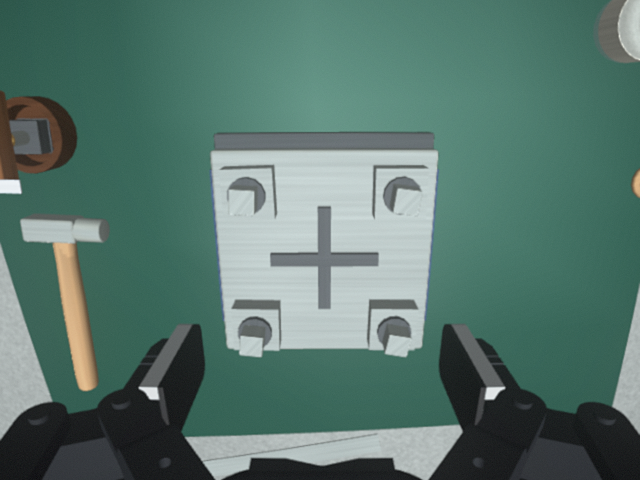

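The wrist view is upside down: image up points toward the robot and right is +y. The heads are at near left (403,202), near right (242,202), far left (397,346) and far right (251,346). The stand with the key is at the left, around (45,135). I'll crop in on the heads.

Run:
```python
from h import *
i=np.load('pics/w1.npz')['i']
t=[]
for (u,v) in [(242,196),(403,196),(251,340),(397,340)]:
    c=cv2.resize(i[v-25:v+25,u-25:u+25],(400,400),interpolation=cv2.INTER_CUBIC); 
    for k in range(0,400,80): cv2.putText(c,str(u-25+k//8),(k,10),0,.33,(255,0,0),1);cv2.putText(c,str(v-25+k//8),(0,k+4),0,.33,(255,0,0),1)
    t.append(c)
o=np.vstack([np.hstack(t[:2]),np.hstack(t[2:])])
save('w1c',cv2.resize(o,(600,600),interpolation=cv2.INTER_AREA))
```

```text
(no output)
```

View pics/w1c.png

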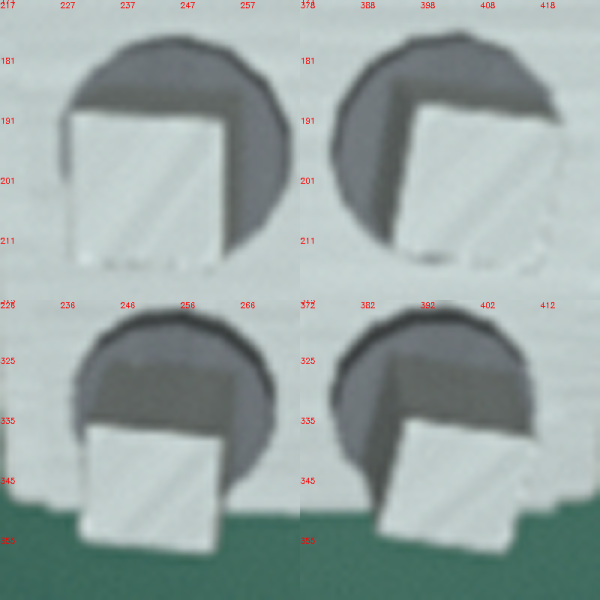

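Run:
```python
from h import *
z=np.load('pics/w1.npz',allow_pickle=True)
C=cam('wrist',dict(eef_pos=z['p'],tcp_rot=z['t']))
P={'s3nr':(217,171,[(70,112),(223,119),(222,262),(75,262)]),'s1nl':(378,171,[(117,102),(258,122),(245,268),(95,247)]),
's2fr':(226,315,[(87,125),(222,137),(215,252),(80,242)]),'s4fl':(372,315,[(105,117),(235,137),(210,250),(78,232)])}
for k,(u,v,c) in P.items():
    uv=[(u+a/6-.4,v+b/6-.4) for a,b in c]
    p=at_z(uv,122,C)[:,:2]; m=p.mean(0)
    e=np.roll(p,-1,0)-p
    an=[(np.arctan2(y,x)+np.pi/4)%(np.pi/2)-np.pi/4 for x,y in e]
    print(k,m.round(1),np.linalg.norm(e,axis=1).round(1),np.round(an,3),np.mean(an).round(3))
```

```text
s3nr [489. -60.] [19.8 19.  19.4 20. ] [-0.109 -0.117 -0.061 -0.095] -0.096
s1nl [496.2  69.2] [18.6 19.5 20.1 19.3] [-0.197 -0.075 -0.199 -0.154] -0.156
s2fr [618.7 -67.5] [19.7 19.8 20.1 20.2] [-0.155 -0.162 -0.138 -0.18 ] -0.159
s4fl [625.4  61.8] [19.5 19.5 20.1 19.7] [-0.238 -0.177 -0.223 -0.207] -0.211
```

Request:
step_arm --pt "-12 -49 -10 0 0 -0.01 85" --pt "-24 -98 -20 0 0 -0.02 85" --pt "-36 -147 -30 0 0 -0.03 85" --pt "-48 -196 -40 0 0 -0.04 85" --pt "-60 -245 -60 0 0 -0.04 85" --pt "-71 -294 -90 0 0 -0.04 85" --pt "-71 -294 -100 0 0 -0.04 85" --pt "-71 -294 -100 0 0 -0.04 85"

```text
clock: 3.15
eef_pos: [428.8, -291.8, 159.8]
tcp_rot: [1.549, 1.568, 3.021]
contact_force: [-0.8, -0.6, 0.1]
opening: 0.997
```

Run:
```python
from h import *
s=r.sense();print(s['qpos'].round(2))
i,d=vision.grab_frame('wrist'); save('w2',i); np.savez('pics/w2.npz',i=i,d=d,p=s['eef_pos'],t=s['tcp_rot'])
print(Rn.from_euler('xyz',s['tcp_rot']).as_matrix().round(3), s['eef_pos'])
```

```text
[-0.6   0.22  1.89 -0.    1.03 -2.07]
[[-0.003 -0.995  0.098]
 [ 0.     0.098  0.995]
 [-1.     0.003  0.   ]] [ 428.80015811 -291.8114907   159.76298344]
```

View pics/w2.png

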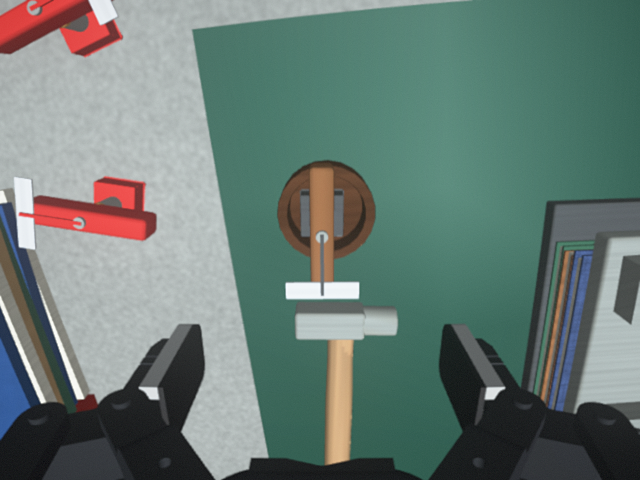

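Run:
```python
from h import *
z=np.load('pics/w2.npz',allow_pickle=True)
C=cam('wrist',dict(eef_pos=z['p'],tcp_rot=z['t']))
print(at_z([(321.5,238),(322.5,295)],80,C).round(1),at_z([(311,168),(331,168),(311,280),(333,280)],78,C).round(1))
print('stand',at_z([(277,212),(376,212),(326,161),(326,261)],30,C).round(1))
save('w2c',cv2.resize(z['i'][150:310,265:385],(600,800)[:1]+(800,) if 0 else (450,600),interpolation=cv2.INTER_CUBIC))
d=z['d'];print(d[238,321],d[175,321],d[265,316])
```

```text
[[ 430.7 -291.9   80. ]
 [ 471.6 -295.3   80. ]] [[ 385.  -294.    78. ]
 [ 386.2 -281.5   78. ]
 [ 460.6 -302.1   78. ]
 [ 462.1 -287.2   78. ]]
stand [[ 423.  -325.2   30. ]
 [ 430.5 -250.2   30. ]
 [ 388.3 -284.4   30. ]
 [ 466.5 -291.9   30. ]]
274.01608 265.2279 284.39282
```

View pics/w2c.png

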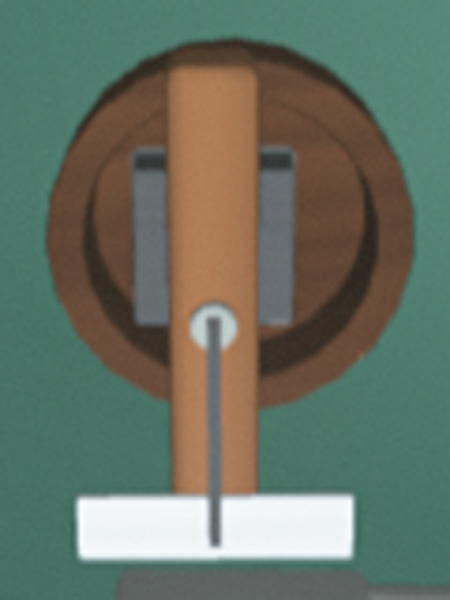

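Request:
step_arm --pt "2 0 -30 0 0 0 85" --pt "2 0 -70 0 0 0 85" --pt "2 0 -105 0 0 0 85" --pt "2 0 -112.5 0 0 0 85" --pt "2 0 -112.5 0 0 0 0" --pt "2 0 -112.5 0 0 0 0" --pt "2 0 -112.5 0 0 0 0" --pt "2 0 -112.5 0 0 0 0" --force 120

```text
clock: 4.2
eef_pos: [431.9, -291.9, 48.8]
tcp_rot: [2.716, 1.569, -2.093]
contact_force: [1.2, -0.3, -0.6]
opening: 0.138
```

Run:
```python
from h import *
s=r.sense();print(s)
i,d=vision.grab_frame('wrist'); save('w3',i)
```

```text
{'clock': 4.2, 'qpos': array([-5.96322671e-01,  3.82110043e-01,  1.97080394e+00, -1.83586907e-03,
        7.88583356e-01, -2.06833767e+00]), 'qvel': array([-6.14052815e-04,  8.07551379e-03,  4.38879261e-03,  6.66414887e-04,
        6.18732658e-05, -1.12647955e-03]), 'joint_efforts': array([ 6.36286545e-02, -5.31907475e+01, -2.48156834e+01, -3.18803657e-03,
        2.12371364e-03,  1.18358006e-03]), 'eef_pos': array([ 431.89559359, -291.93907055,   48.75328849]), 'tcp_rot': array([ 2.71646281,  1.5694905 , -2.09341354]), 'contact_force': array([ 1.15928038, -0.34246289, -0.5789227 ]), 'wrist_torque': array([0.01335144, 0.01610695, 0.01452725]), 'opening': 0.13814436588517556}
```

View pics/w3.png

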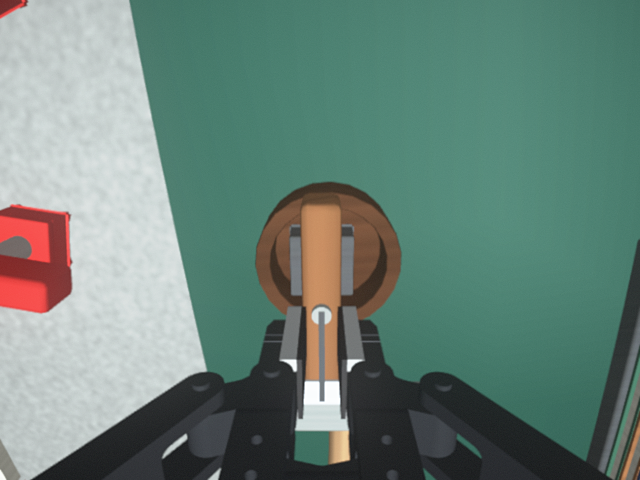

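Run:
```python
from h import *
s=r.sense();C=cam('wrist',s)
print(at_z([(321.5,314.5),(321.5,400)],80,C).round(1),s['opening'],s['eef_pos'].round(1),Rn.from_euler('xyz',s['tcp_rot']).as_matrix().round(3)[:,2])
```

```text
[[ 429.3 -291.5   80. ]
 [ 471.2 -295.6   80. ]] 0.04789964403938006 [ 431.8 -291.9   48.6] [ 0.097  0.995 -0.001]
```

Run:
```python
from h import *
i,d=vision.grab_frame('wrist'); s=r.sense(); print(s['opening'],s['eef_pos'])
i2,d=vision.grab_frame('scene'); 
save('w4',np.hstack([cv2.resize(i[180:450,180:460],(400,386)),cv2.resize(i2[240:340,150:250],(386,386),interpolation=cv2.INTER_CUBIC)]))
```

```text
0.0038777413580936724 [ 431.68315271 -291.83463977   48.42699907]
```

View pics/w4.png

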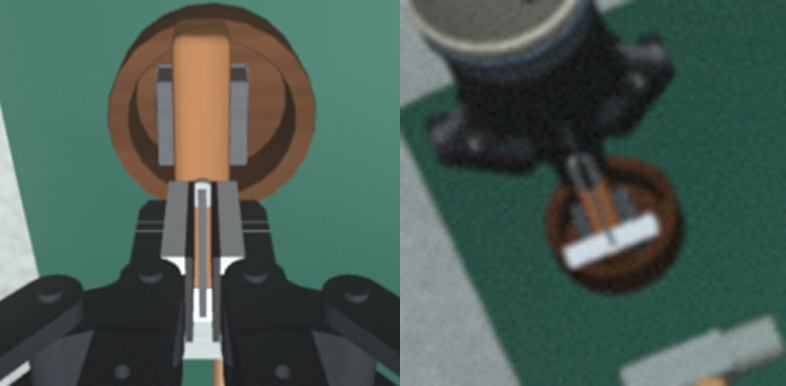

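Run:
```python
from h import *
s=r.sense();i,d=vision.grab_frame('wrist');C=cam('wrist',s)
K,D,T=C
def p3(u,v):
    dd=d[int(v),int(u)]
    q=cv2.undistortPoints(np.array([[[u,v]]],float),K,D)[0,0]
    return (T@np.r_[q*dd,dd,1])[:3].round(1),dd
for u,v in [(321,220),(321,280),(321,300),(305,315),(310,312),(336,315),(300,340),(340,340),(321,312),(321,330),(321,350),(321,405),(321,425),(310,425),(295,250),(350,270)]:
    print(u,v,p3(u,v))
save('w5',cv2.resize(i[280:450,240:400],(750,600)[:0]+(564,600),interpolation=cv2.INTER_CUBIC))
print(s['opening'],s['eef_pos'],s['contact_force'],s['clock'])
```

```text
321 220 (array([ 390.8, -287.8,   77.2]), np.float32(158.44266))
321 280 (array([ 415.1, -290.2,   77.5]), np.float32(166.03008))
321 300 (array([ 424.3, -291.2,   76.4]), np.float32(170.11198))
305 315 (array([ 419. , -296.3,   97.6]), np.float32(148.4537))
310 312 (array([ 419.4, -294.6,   95. ]), np.float32(150.97505))
336 315 (array([ 420. , -285.4,   97.7]), np.float32(148.36253))
300 340 (array([ 423.2, -298.1,  107.1]), np.float32(140.91945))
340 340 (array([ 419.7, -284.6,  114.7]), np.float32(132.08977))
321 312 (array([ 419.7, -290.7,   95.1]), np.float32(150.88835))
321 330 (array([ 419.2, -290.6,  108.5]), np.float32(138.00906))
321 350 (array([ 419.6, -290.6,  119.5]), np.float32(127.807976))
321 405 (array([ 436.1, -292.2,  124.4]), np.float32(128.47125))
321 425 (array([ 534.8, -302.2,   25. ]), np.float32(254.59308))
310 425 (array([ 433.6, -295.1,  135.4]), np.float32(117.37845))
295 250 (array([ 419.4, -304.1,   27.3]), np.float32(215.3403))
350 270 (array([ 432.6, -277.1,   28.6]), np.float32(217.5163))
-0.00010689519327062612 [ 431.59929652 -291.79704791   48.31829314] [ 0.62259725 -0.72368774  0.17597786] 4.35
```

View pics/w5.png

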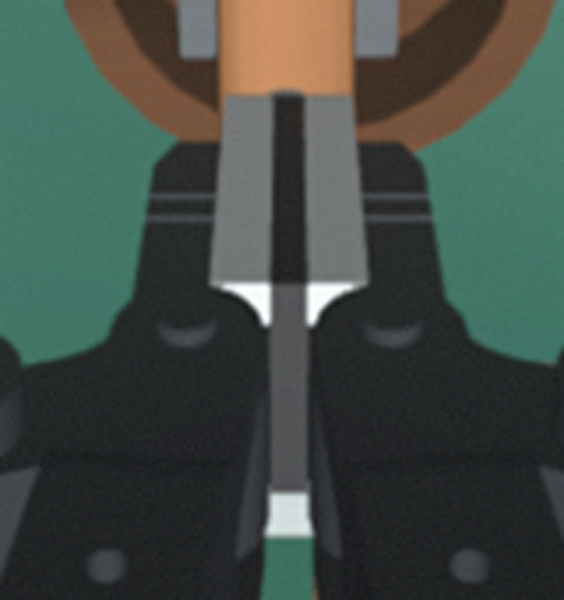

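Run:
```python
from h import *
s=r.sense();C=cam('wrist',s);K,D,T=C
Tt=np.eye(4);Tt[:3,:3]=Rn.from_euler('xyz',s['tcp_rot']).as_matrix();Tt[:3,3]=s['eef_pos']
for x in [0,-18.7,-30,-40,-50,-60,-80]:
    for y in (11,): print(x,proj((Tt@[x,y,0,1])[:3],C))
z=np.load('pics/w1.npz');d=z['d'];K,D,_=C
M=vision.camera_info('wrist')['tool_from_camera']
for u,v in [(195,330),(180,330),(160,345),(145,385),(155,390),(185,350),(450,330),(470,345)]:
    q=cv2.undistortPoints(np.array([[[u,v]]],float),K,D)[0,0];dd=d[v,u]
    print(u,v,(M@np.r_[q*dd,dd,1])[:3].round(1))
```

```text
0 [[321.29690728 265.3900788 ]]
-18.7 [[321.26385675 282.10059161]]
-30 [[321.24053719 293.89843339]]
-40 [[321.21730765 305.65682851]]
-50 [[321.19117559 318.89176638]]
-60 [[321.16157433 333.89320504]]
-80 [[321.08888036 370.776989  ]]
195 330 [-58.1  11.1 -42.4]
180 330 [-59.5  12.  -47. ]
160 345 [-62.5   8.  -53.2]
145 385 [-88.9  12.4 -47.3]
155 390 [-88.8  10.7 -44.8]
185 350 [-69.4  10.7 -42.4]
450 330 [-60.2  12.4  42.5]
470 345 [-69.   12.2  46.4]
```

The visible fingertips are about 40 mm behind the reported TCP. The fingers closed above the bar without touching it. I'll reopen, go 41 mm lower and grip there.

Request:
step_arm --pt "-1 0 2 0 0 0 60" --pt "-1 0 2 0 0 0 60" --pt "-1 0 2 0 0 0 60" --pt "-1 0 2 0 0 0 60" --pt "-1 0 2 0 0 0 60" --pt "-1 0 -20 0 0 0 60" --pt "-1 0 -41 0 0 0 60" --pt "-1 0 -41 0 0 0 0" --force 120

```text
clock: 5.4
eef_pos: [429.5, -291.0, 6.0]
tcp_rot: [1.398, 1.567, 2.871]
contact_force: [-0.2, 0.3, 0.1]
opening: 0.504
```

Run:
```python
from h import *
s=r.sense(); i,d=vision.grab_frame('wrist'); print(s['opening'],s['eef_pos'],s['contact_force'])
save('w6',i)
```

```text
0.5036435791123498 [ 429.47183057 -290.96753889    6.03902222] [-0.1520333   0.26694569  0.08508254]
```

View pics/w6.png

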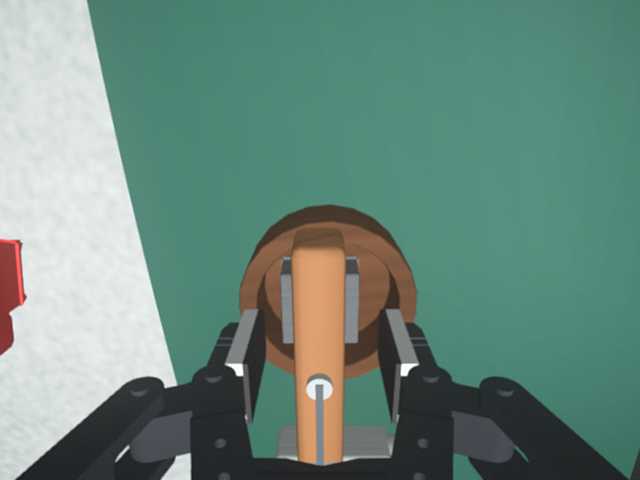

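The open pads now straddle the bar, and the pivot at (319,387) lies between them. Closing.

Request:
step_arm --pt "0.5 -0.5 0.5 0 0 0 0" --pt "0.5 -0.5 0.5 0 0 0 0" --pt "0.5 -0.5 0.5 0 0 0 0" --pt "0.5 -0.5 0.5 0 0 0 0" --pt "0.5 -0.5 0.5 0 0 0 0" --pt "0.5 -0.5 0.5 0 0 0 0" --pt "0.5 -0.5 0.5 0 0 0 0" --pt "0.5 -0.5 0.5 0 0 0 0" --force 120

```text
clock: 6.45
eef_pos: [431.2, -292.4, 8.3]
tcp_rot: [2.139, 1.569, -2.671]
contact_force: [-1.0, -0.5, 7.1]
opening: 0.171
```

Run:
```python
from h import *
s=r.sense(); i,d=vision.grab_frame('wrist'); print(s['opening'],s['eef_pos'],s['contact_force'],s['wrist_torque'])
print(Rn.from_euler('xyz',s['tcp_rot']).as_matrix().round(3))
C=cam('wrist',s);K,D,T=C
for u,v in [(321,240),(321,300)]:
    q=cv2.undistortPoints(np.array([[[u,v]]],float),K,D)[0,0];dd=d[v,u];print((T@np.r_[q*dd,dd,1])[:3].round(1))
save('w7',i)
```

```text
0.17098309143093482 [ 431.196598   -292.41554692    8.34866078] [-0.99637779 -0.45576801  7.13614755] [0.00386273 0.24402221 0.05330083]
[[-0.001 -0.995  0.097]
 [-0.001  0.097  0.995]
 [-1.     0.001 -0.001]]
[ 385.9 -287.9   74.1]
[ 403.7 -289.7   76.8]
```

View pics/w7.png

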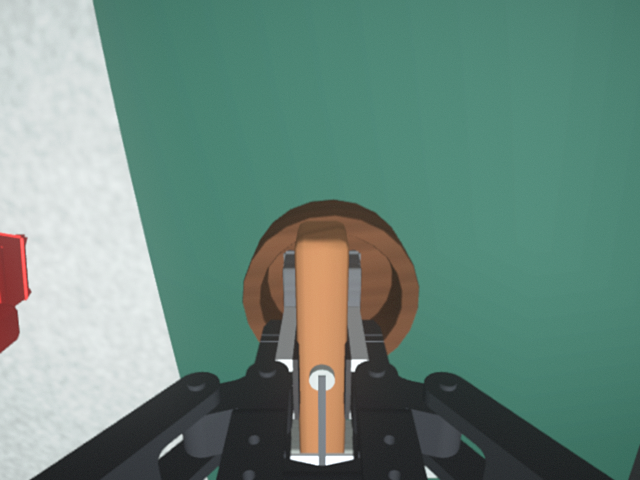

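Run:
```python
from h import *
s=r.sense(); C=cam('wrist',s)
print(s['eef_pos'], at_z([(322,377),(321.5,379)],79.5,C).round(2),s['opening'])
```

```text
[ 431.20973052 -292.41263209    8.35767592] [[ 429.12 -291.88   79.5 ]
 [ 429.85 -292.11   79.5 ]] 0.16539292214981674
```

Request:
step_arm --pt "0 0 45 0 0 0 0" --pt "0 0 100 0 0 0 0" --pt "11 58 129 0 0 -0.02 0" --pt "22 118 129 0 0 -0.04 0" --pt "34 178 129 0 0 -0.06 0" --pt "46 238 129 0 0 -0.06 0" --pt "57 300 129 0 0 -0.065 0" --pt "66 361.5 129 0 0 -0.065 0"

```text
clock: 7.5
eef_pos: [497.3, 71.0, 137.6]
tcp_rot: [2.422, 1.57, -2.453]
contact_force: [0.8, -0.5, -2.8]
opening: 0.165
```

Run:
```python
from h import *
s=r.sense(); i,d=vision.grab_frame('wrist'); s2=r.sense()
print(s['eef_pos'],s2['eef_pos'],s['contact_force'],s['wrist_torque'],s2['wrist_torque'],s['opening'])
print(Rn.from_euler('xyz',s2['tcp_rot']).as_matrix().round(3))
i2,d2=vision.grab_frame('scene');i3,d3=vision.grab_frame('top')
save('w8',i); save('s8',cv2.resize(i2[200:360,260:460],(750,600),interpolation=cv2.INTER_CUBIC));save('t8',cv2.resize(i3[180:280,240:340],(600,600),interpolation=cv2.INTER_CUBIC))
np.savez('pics/w8.npz',i=i,p=s['eef_pos'],t=s['tcp_rot'])
```

```text
[497.2567536   71.02312188 137.6141231 ] [498.4531958   77.74452392 137.86007384] [ 0.78944523 -0.50132439 -2.77815701] [-0.03820884 -0.09420969 -0.00044599] [ 0.36857322 -0.10047462 -0.03826903] 0.16475913366580192
[[ 0.001 -0.987  0.16 ]
 [ 0.003  0.16   0.987]
 [-1.    -0.     0.004]]
```

View pics/w8.png

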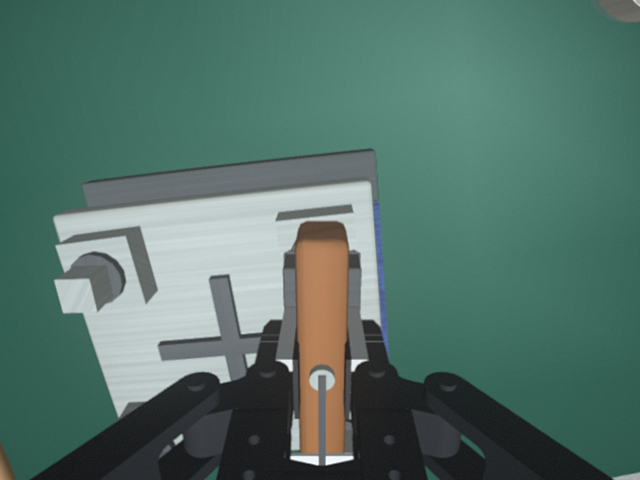

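View pics/s8.png

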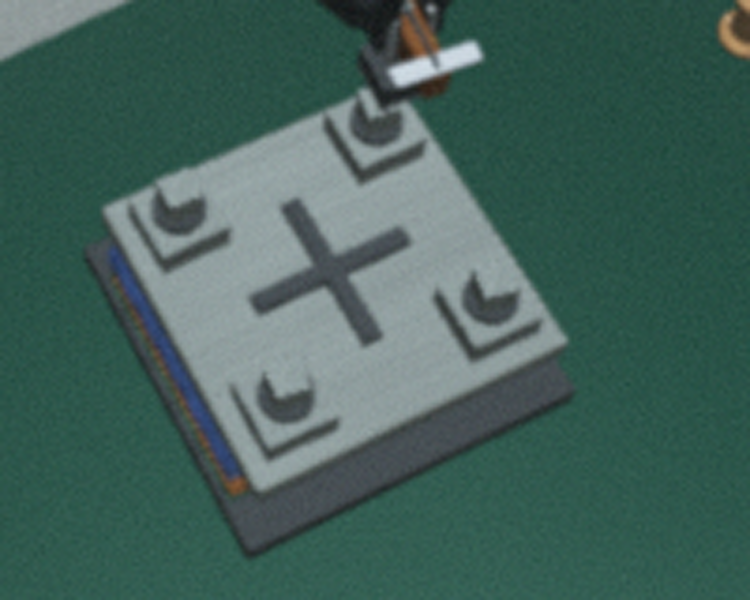

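Run:
```python
from h import *
s=r.sense(); print(s['eef_pos'],s['qvel'].round(3),s['clock'])
R=Rn.from_euler('xyz',s['tcp_rot']).as_matrix();print('keyyaw',np.arctan2(-R[1,1],-R[0,1]), 'tilt',R[:,0])
```

```text
[497.18821255  71.83190598 137.38042078] [-0.066 -0.007  0.02  -0.019  0.009 -0.031] 7.65
keyyaw -0.15754740326386119 tilt [-1.23233842e-03 -3.01935073e-04 -9.99999195e-01]
```

View pics/t8.png

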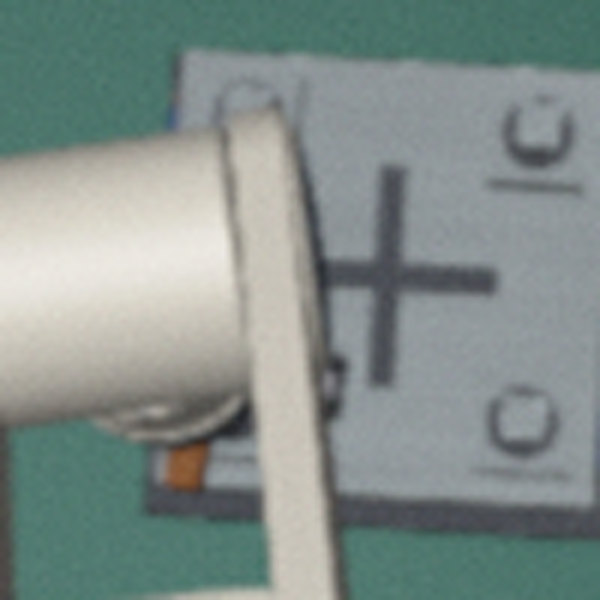

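Request:
step_arm --pt "0.2 -2.5 0 0 0 0 0" --pt "0.2 -2.5 0 0 0 0 0" --pt "0.2 -2.5 0 0 0 0 0" --pt "0.2 -2.5 -6 0 0 0 0" --pt "0.2 -2.5 -12 0 0 0 0" --pt "0.2 -2.5 -17 0 0 0 0" --pt "0.2 -2.5 -17 0 0 0 0" --pt "0.2 -2.5 -17 0 0 0 0"

```text
clock: 8.65
eef_pos: [497.5, 69.4, 120.4]
tcp_rot: [1.933, 1.57, -2.937]
contact_force: [0.8, -0.9, -1.4]
opening: 0.168
```

```bash
cat >> h.py <<'E'
def st():
    s=r.sense();R=Rn.from_euler('xyz',s['tcp_rot']).as_matrix()
    print('t',round(s['clock'],2),'p',s['eef_pos'].round(2),'ky',round(np.arctan2(-R[1,1],-R[0,1]),3),'F',s['contact_force'].round(1),'M',s['wrist_torque'].round(3),'op',round(s['opening'],3),'v',np.abs(s['qvel']).max().round(3),'q6',s['qpos'][5].round(2)); return s
E
python3 - <<'E'
from h import *
st();i2,d2=vision.grab_frame('scene');st();save('s9',cv2.resize(i2[200:300,310:410],(600,600),interpolation=cv2.INTER_CUBIC))
E
```

```text
t 8.65 p [497.47  69.42 120.41] ky -0.157 F [ 0.8 -0.9 -1.4] M [-0.026  0.038 -0.01 ] op 0.168 v 0.003 q6 -1.28
t 8.7 p [497.52  69.44 120.51] ky -0.158 F [-0.7 -0.2 -2.4] M [-0.018 -0.021 -0.014] op 0.165 v 0.002 q6 -1.28
```

View pics/s9.png

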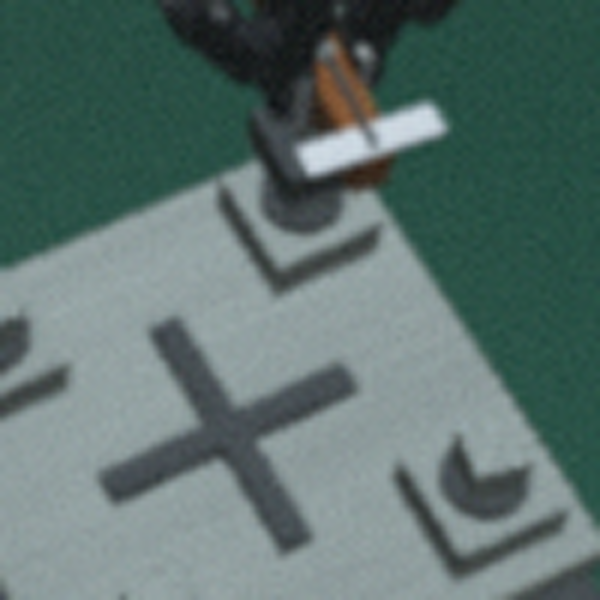

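Request:
step_arm --pt "0 0 -5 0 0 0 0" --pt "0 0 -10 0 0 0 0" --pt "0 0 -11.5 0 0 0 0" --pt "0 0 -11.5 0 0 0 0" --pt "0 -0.1 -11.5 0 0 -0.1 0" --pt "0 -0.2 -11.5 0 0 -0.2 0" --pt "0 -0.3 -11.5 0 0 -0.3 0" --pt "0 -0.4 -11.5 0 0 -0.4 0"

```text
clock: 9.7
eef_pos: [497.6, 69.0, 109.1]
tcp_rot: [1.932, 1.57, 2.942]
contact_force: [-0.4, 0.4, -2.4]
opening: 0.166
```

Run:
```python
from h import *
st();i,d2=vision.grab_frame('wrist');st();save('w9',i[240:480,160:480])
```

```text
t 9.7 p [497.64  69.04 109.13] ky -0.56 F [-0.4  0.4 -2.4] M [ 0.075 -0.016  0.302] op 0.166 v 0.788 q6 -0.88
t 9.75 p [497.66  69.04 109.13] ky -0.565 F [-0.2  0.3 -2.7] M [ 0.033 -0.008  0.353] op 0.162 v 0.158 q6 -0.87
```

View pics/w9.png

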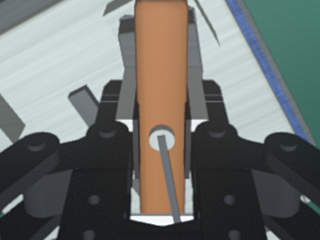

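Request:
step_arm --pt "0 -0.1 0 0 0 -0.06 0" --pt "0 -0.1 0 0 0 -0.12 0" --pt "0 -0.1 0 0 0 -0.18 0" --pt "0 -0.2 -0.2 0 0 -0.24 0" --pt "0 -0.2 -0.2 0 0 -0.24 0" --pt "0 -0.2 -0.2 0 0 -0.24 0" --pt "0 -0.2 -0.2 0 0 -0.24 0" --pt "0 -0.2 -0.2 0 0 -0.24 0"

```text
clock: 10.75
eef_pos: [497.6, 68.9, 108.8]
tcp_rot: [1.885, 1.57, 2.651]
contact_force: [1.8, 1.7, -10.0]
opening: 0.166
```

Run:
```python
from h import *
for k in range(3): st();vision.grab_frame('wrist')
```

```text
t 10.75 p [497.57  68.92 108.78] ky -0.804 F [  1.8   1.7 -10. ] M [ 0.467 -0.295  0.344] op 0.166 v 0.004 q6 -0.63
t 10.8 p [497.53  68.9  108.76] ky -0.805 F [ 1.5  2.7 -9.6] M [ 0.531 -0.278  0.414] op 0.166 v 0.002 q6 -0.63
t 10.85 p [497.53  68.91 108.78] ky -0.805 F [ 1.9  3.5 -9.9] M [ 0.52  -0.289  0.393] op 0.165 v 0.003 q6 -0.63
```

Run:
```python
from h import *
m=[]
for k in range(5):
    s=r.sense();i,_=vision.grab_frame('wrist');m.append(s['wrist_torque'][2])
print(np.round(m,3),np.mean(m));st()
save('w10',cv2.resize(i[340:480,260:400],(600,600),interpolation=cv2.INTER_CUBIC))
```

```text
[0.395 0.439 0.358 0.338 0.399] 0.3857385183971242
t 11.15 p [497.53  68.88 108.83] ky -0.805 F [  0.9   3.  -11.7] M [ 0.546 -0.331  0.348] op 0.166 v 0.002 q6 -0.63
```

View pics/w10.png

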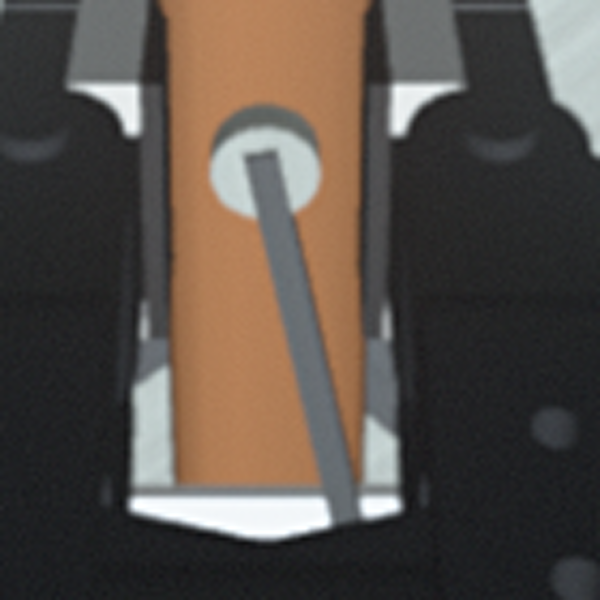

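```bash
cat >> h.py <<'E'
def needle(a,b,s=None):
    s=s or r.sense();C=cam('wrist',s)
    p=at_z([a,b],s['eef_pos'][2]+71.5,C);v=p[1]-p[0];R=Rn.from_euler('xyz',s['tcp_rot']).as_matrix()
    ky=np.arctan2(-R[1,1],-R[0,1]);a=(np.arctan2(v[1],v[0])-ky)
    print('needle',round(a,3),'torque',round(2*a,3),p.round(1))
E
python3 - <<'E'
from h import *
f=lambda u,v:(260+u*140/600,340+v*140/600)
needle(f(266,160),f(345,520)); needle(f(168,150),f(176,480));needle(f(365,150),f(361,480))
E
```

```text
needle 0.179 torque 0.358 [[495.7  70.1 180.3]
 [524.5  49.3 180.3]]
needle -0.001 torque -0.001 [[490.   65.8 180.3]
 [511.9  43.1 180.3]]
needle 0.01 torque 0.02 [[500.3  75.7 180.3]
 [522.4  53.2 180.3]]
```

Request:
step_arm --pt "0 0 -0.6 0 0 0 0" --pt "0 0 -1.2 0 0 0 0" --pt "0 0 -1.2 0 0 -0.02 0" --pt "0 0 -1.2 0 0 -0.05 0" --pt "0 0 -1.2 0 0 -0.05 0" --pt "0 0 -1.2 0 0 -0.05 0" --pt "0 0 -1.2 0 0 -0.05 0" --pt "0 0 -1.2 0 0 -0.05 0"

```text
clock: 12.15
eef_pos: [497.8, 68.9, 108.2]
tcp_rot: [1.332, 1.57, 2.046]
contact_force: [-2.2, 0.9, 5.6]
opening: 0.166
```

```bash
cat >> h.py <<'E'
def tq(n=6):
    m=[];st()
    for k in range(n):
        s=r.sense();m.append(s['wrist_torque'][2])
        if k<n-1: i,_=vision.grab_frame('wrist')
    print('TQ',np.round(m,2),'mean',round(np.mean(m),3),'F',s['contact_force'].round(1))
    return i
E
python3 - <<'E'
from h import *
i=tq(5)
save('w11',cv2.resize(i[340:480,260:400],(600,600),interpolation=cv2.INTER_CUBIC))
E
```

```text
t 12.15 p [497.81  68.9  108.18] ky -0.856 F [-2.2  0.9  5.6] M [0.342 0.518 0.289] op 0.166 v 0.001 q6 -0.58
TQ [0.29 0.32 0.36 0.38 0.39] mean 0.348 F [-3.2  1.   5.3]
```

View pics/w11.png

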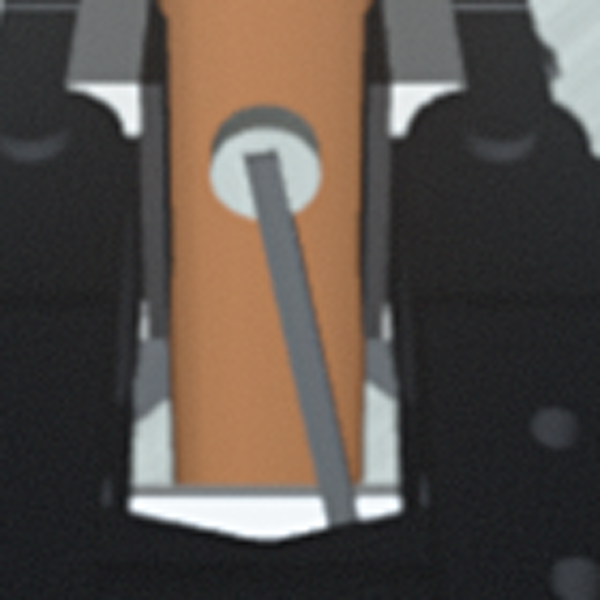

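Request:
step_arm --pt "0 0 0 0 0 -0.03 0" --pt "0 0 0 0 0 -0.06 0" --pt "0 0 0 0 0 -0.09 0" --pt "0 0 0 0 0 -0.1 0" --pt "0 0 0 0 0 -0.1 0" --pt "0 0 0 0 0 -0.1 0" --pt "0 0 0 0 0 -0.1 0" --pt "0 0 0 0 0 -0.1 0"

```text
clock: 13.35
eef_pos: [497.8, 68.9, 108.1]
tcp_rot: [1.465, 1.57, 2.08]
contact_force: [-2.4, 2.1, 0.2]
opening: 0.17
```

Run:
```python
from h import *
i=tq(5)
save('w12',cv2.resize(i[340:480,260:400],(600,600),interpolation=cv2.INTER_CUBIC))
```

```text
t 13.35 p [497.75  68.91 108.13] ky -0.956 F [-2.4  2.1  0.2] M [0.416 0.389 0.453] op 0.17 v 0.002 q6 -0.48
TQ [0.45 0.42 0.37 0.36 0.39] mean 0.4 F [-2.1  1.7 -1.5]
```

View pics/w12.png

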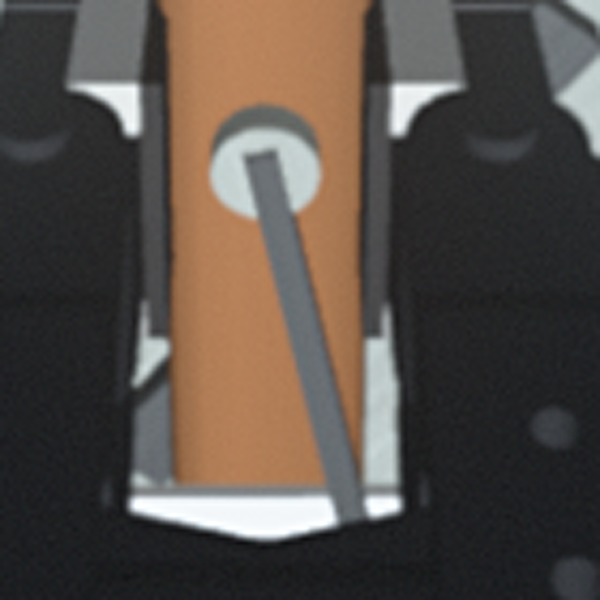

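Request:
step_arm --pt "0 0 0 0 0 0.12 0" --pt "0 0 0 0 0 0.24 0" --pt "0 0 0 0 0 0.37 0" --pt "0 0 6 0 0 0.37 0" --pt "0 0 30 0 0 0.37 0" --pt "31 -35 31 0 0 0.5 0" --pt "62 -70 31 0 0 0.65 0" --pt "95 -107 31 0 0 0.795 0"

```text
clock: 14.55
eef_pos: [593.9, -39.4, 139.7]
tcp_rot: [-1.679, 1.57, -0.268]
contact_force: [1.3, 0.7, -2.3]
opening: 0.163
```

Run:
```python
from h import *
st()
```

```text
t 14.55 p [593.94 -39.36 139.69] ky -0.16 F [ 1.3  0.7 -2.3] M [ 0.053 -0.05  -0.022] op 0.163 v 1.641 q6 -1.48
```

Request:
step_arm --pt "22 -24 0 0 0 0 0" --pt "25.9 -28.5 0 0 0 0 0" --pt "25.9 -28.5 0 0 0 0 0" --pt "25.9 -28.5 0 0 0 0 0" --pt "25.9 -28.5 -6 0 0 0 0" --pt "25.9 -28.5 -13 0 0 0 0" --pt "25.9 -28.5 -19 0 0 0 0" --pt "25.9 -28.5 -19 0 0 0 0"

```text
clock: 15.55
eef_pos: [619.3, -67.7, 119.9]
tcp_rot: [1.648, 1.57, 3.059]
contact_force: [0.8, 0.4, -2.4]
opening: 0.168
```

Run:
```python
from h import *
st();i2,d2=vision.grab_frame('scene');st();save('s13',cv2.resize(i2[225:345,285:435],(750,600),interpolation=cv2.INTER_CUBIC))
```

```text
t 15.55 p [619.28 -67.71 119.88] ky -0.16 F [ 0.8  0.4 -2.4] M [-0.014  0.017 -0.034] op 0.168 v 0.012 q6 -1.52
t 15.6 p [619.58 -67.82 120.29] ky -0.16 F [ 0.1 -1.1 -2.3] M [-0.013 -0.019  0.06 ] op 0.163 v 0.007 q6 -1.52
```

View pics/s13.png

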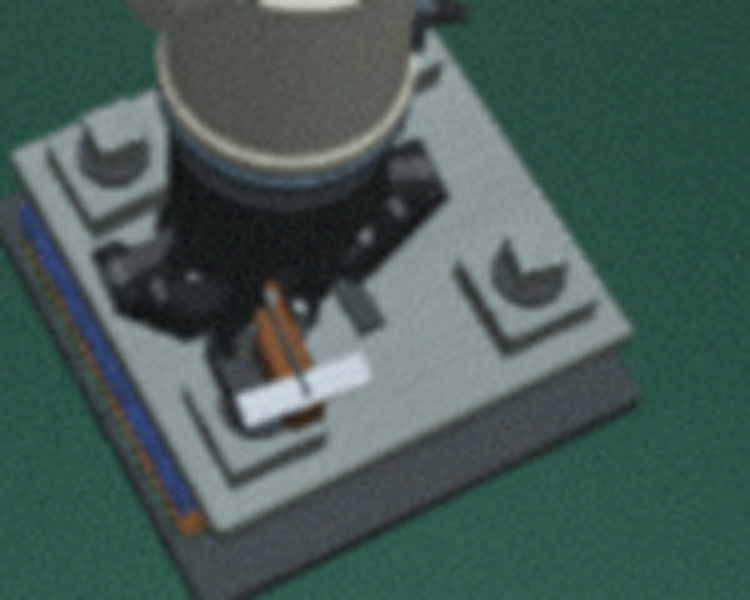

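Request:
step_arm --pt "0 0 -6 0 0 0 0" --pt "0 0 -11 0 0 0 0" --pt "0 0 -11 0 0 -0.1 0" --pt "0 -0.1 -11 0 0 -0.22 0" --pt "0 -0.2 -11 0 0 -0.34 0" --pt "0 -0.4 -11.2 0 0 -0.46 0" --pt "0 -0.5 -11.4 0 0 -0.55 0" --pt "0 -0.5 -11.4 0 0 -0.55 0"

```text
clock: 16.6
eef_pos: [620.0, -68.1, 108.7]
tcp_rot: [-0.278, 1.57, 0.584]
contact_force: [2.5, 1.6, -3.7]
opening: 0.166
```

```bash
cat >> h.py <<'E'
def nd(name,n=3):
    i=tq(n)
    i,_=vision.grab_frame('wrist')
    save(name,cv2.resize(i[340:480,260:400],(600,600),interpolation=cv2.INTER_CUBIC))
E
python3 - <<'E'
from h import *
nd('n2a')
E
```

```text
t 16.6 p [620.04 -68.07 108.71] ky -0.709 F [ 2.5  1.6 -3.7] M [ 0.352 -0.495  0.283] op 0.166 v 0.047 q6 -0.97
TQ [0.28 0.28 0.3 ] mean 0.285 F [ 2.8  2.1 -4.8]
```

View pics/n2a.png

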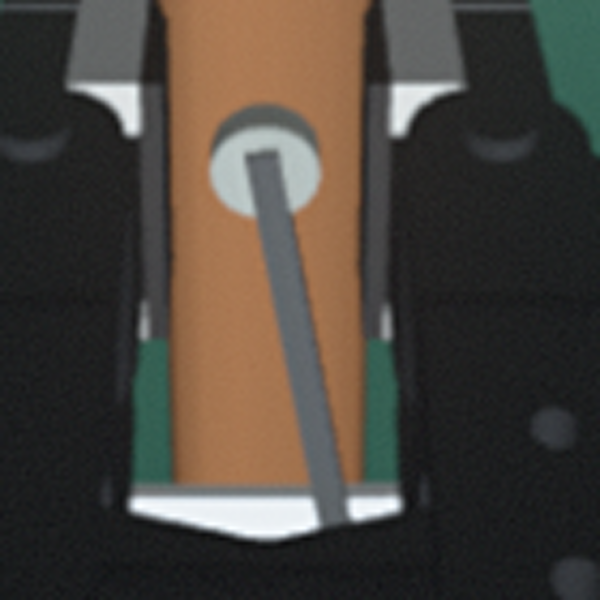

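Request:
step_arm --pt "0 0 0 0 0 -0.04 0" --pt "0 -0.1 -0.1 0 0 -0.08 0" --pt "0 -0.1 -0.2 0 0 -0.12 0" --pt "0 -0.1 -0.3 0 0 -0.12 0" --pt "0 -0.1 -0.3 0 0 -0.12 0" --pt "0 -0.1 -0.3 0 0 -0.12 0" --pt "0 -0.1 -0.3 0 0 -0.12 0" --pt "0 -0.1 -0.3 0 0 -0.12 0"

```text
clock: 17.75
eef_pos: [620.0, -68.1, 108.5]
tcp_rot: [-0.114, 1.57, 0.63]
contact_force: [2.1, 2.6, -4.1]
opening: 0.164
```

Run:
```python
from h import *
nd('n2b',5)
```

```text
t 17.75 p [620.04 -68.13 108.46] ky -0.828 F [ 2.1  2.6 -4.1] M [ 0.435 -0.476  0.398] op 0.164 v 0.002 q6 -0.86
TQ [0.4  0.43 0.28 0.39 0.35] mean 0.372 F [ 2.5  1.7 -4.2]
```

View pics/n2b.png

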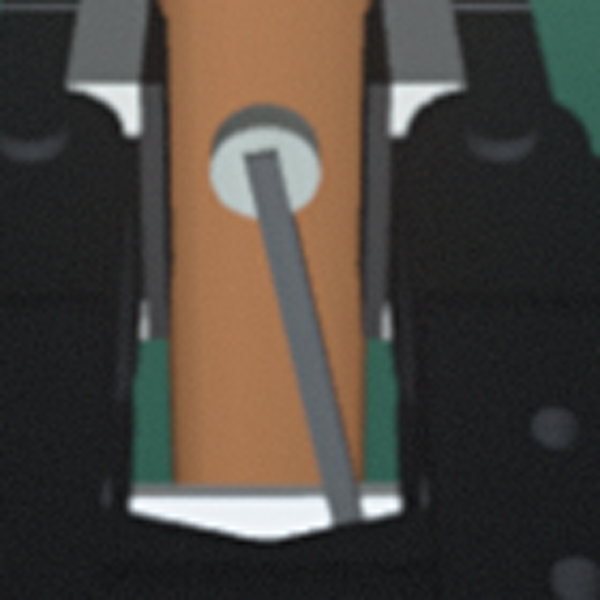

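Request:
step_arm --pt "0 0 0 0 0 0.12 0" --pt "0 0 0 0 0 0.24 0" --pt "0 0 0 0 0 0.35 0" --pt "0 0 6 0 0 0.35 0" --pt "0 0 30 0 0 0.35 0" --pt "-35 2 31 0 0 0.5 0" --pt "-72 4 31 0 0 0.65 0" --pt "-108 6 31 0 0 0.728 0"

```text
clock: 19.0
eef_pos: [510.5, -62.4, 139.8]
tcp_rot: [0.985, 1.57, 2.456]
contact_force: [0.0, 0.6, -1.9]
opening: 0.168
```

Run:
```python
from h import *
st()
```

```text
t 19.0 p [510.51 -62.39 139.81] ky -0.1 F [ 0.   0.6 -1.9] M [ 0.    -0.03   0.036] op 0.168 v 0.627 q6 -1.6
```

Request:
step_arm --pt "-18 1.6 0 0 0 0 0" --pt "-20.5 2 0 0 0 0 0" --pt "-20.5 2 0 0 0 0 0" --pt "-20.5 2 -6 0 0 0 0" --pt "-20.5 2 -13 0 0 0 0" --pt "-20.5 2 -19.5 0 0 0 0" --pt "-20.5 2 -19.5 0 0 0 0" --pt "-20.5 2 -19.5 0 0 0 0"

```text
clock: 20.0
eef_pos: [490.1, -60.4, 120.2]
tcp_rot: [1.131, 1.57, 2.602]
contact_force: [0.2, -0.2, -2.4]
opening: 0.162
```

Run:
```python
from h import *
st();i2,d2=vision.grab_frame('scene');st();save('s14',cv2.resize(i2[205:325,255:405],(750,600),interpolation=cv2.INTER_CUBIC))
```

```text
t 20.0 p [490.06 -60.35 120.25] ky -0.1 F [ 0.2 -0.2 -2.4] M [ 0.013 -0.005 -0.046] op 0.162 v 0.008 q6 -1.6
t 20.05 p [490.18 -60.38 120.4 ] ky -0.1 F [ 0.6  0.4 -2.9] M [ 0.034 -0.03  -0.007] op 0.166 v 0.005 q6 -1.6
```

View pics/s14.png

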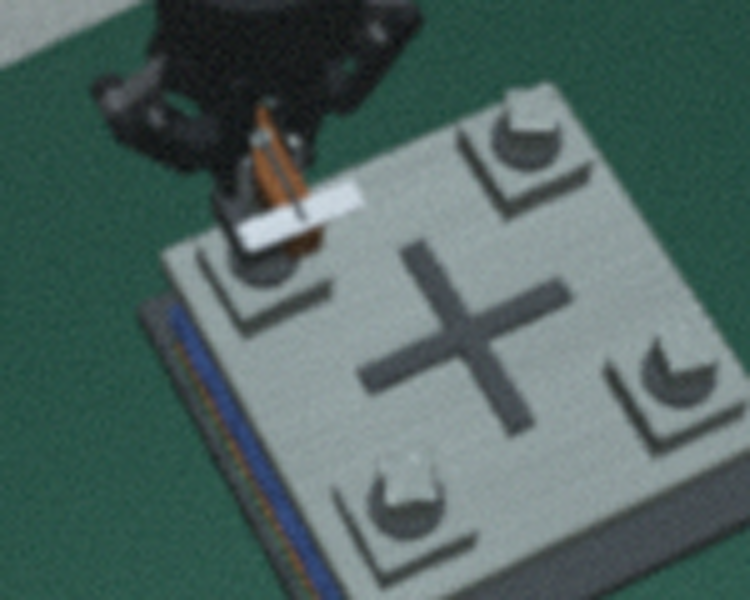

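Request:
step_arm --pt "0 0 -6 0 0 0 0" --pt "0 0 -11.2 0 0 0 0" --pt "0 0 -11.2 0 0 -0.1 0" --pt "0 -0.1 -11.2 0 0 -0.22 0" --pt "0 -0.2 -11.2 0 0 -0.34 0" --pt "0 -0.4 -11.3 0 0 -0.46 0" --pt "0 -0.5 -11.5 0 0 -0.55 0" --pt "0 -0.5 -11.5 0 0 -0.55 0"

```text
clock: 21.05
eef_pos: [490.3, -60.8, 108.6]
tcp_rot: [0.09, 1.57, 1.012]
contact_force: [2.2, 1.1, -4.2]
opening: 0.167
```

Run:
```python
from h import *
nd('n3a')
```

```text
t 21.05 p [490.28 -60.78 108.59] ky -0.649 F [ 2.2  1.1 -4.2] M [ 0.191 -0.355  0.329] op 0.167 v 0.048 q6 -1.05
TQ [0.33 0.32 0.33] mean 0.326 F [ 1.6  0.3 -6.3]
```

View pics/n3a.png

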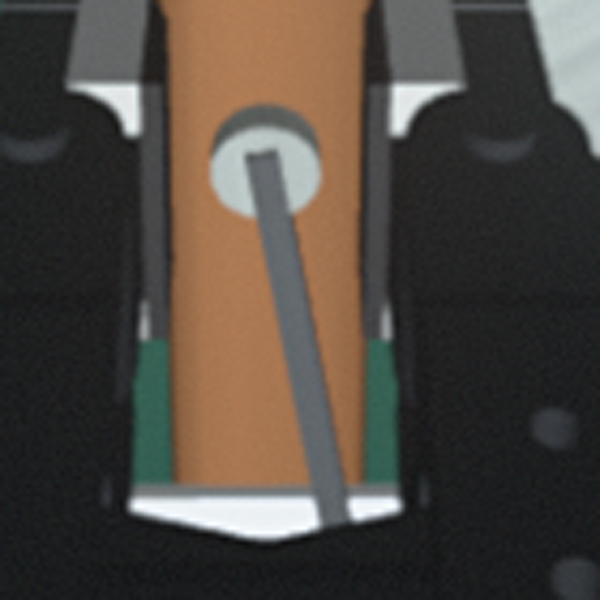

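Request:
step_arm --pt "0 0 0 0 0 -0.04 0" --pt "0 -0.1 -0.2 0 0 -0.08 0" --pt "0 -0.1 -0.4 0 0 -0.12 0" --pt "0 -0.1 -0.4 0 0 -0.12 0" --pt "0 -0.1 -0.4 0 0 -0.12 0" --pt "0 -0.1 -0.4 0 0 -0.12 0" --pt "0 -0.1 -0.4 0 0 -0.12 0" --pt "0 -0.1 -0.4 0 0 -0.12 0"

```text
clock: 22.2
eef_pos: [490.3, -60.9, 108.3]
tcp_rot: [0.154, 1.57, 0.958]
contact_force: [1.4, 2.1, -3.6]
opening: 0.163
```

Run:
```python
from h import *
nd('n3b',3)
```

```text
t 22.2 p [490.33 -60.86 108.27] ky -0.767 F [ 1.4  2.1 -3.6] M [ 0.376 -0.306  0.374] op 0.163 v 0.002 q6 -0.93
TQ [0.37 0.37 0.37] mean 0.373 F [ 1.5  2.  -2.4]
```

View pics/n3b.png

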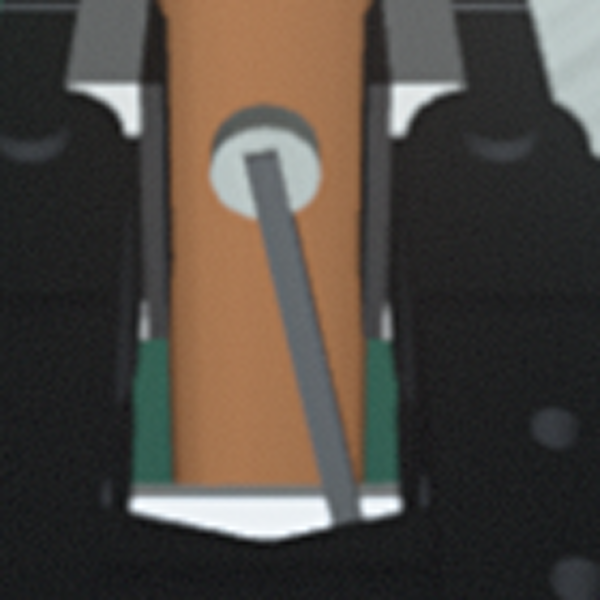

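Run:
```python
from h import *
s=r.sense();i,d=vision.grab_frame('wrist');save('f3',i);np.savez('pics/f3.npz',i=i,d=d,p=s['eef_pos'],t=s['tcp_rot'])
```

```text
(no output)
```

View pics/f3.png

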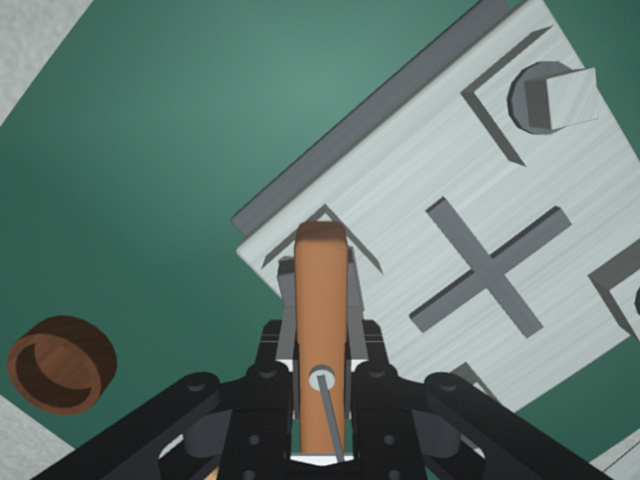

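Run:
```python
from h import *
i=np.load('pics/f3.npz')['i'];save('f3c',cv2.resize(i[55:145,520:610],(630,630)[:0]+(600,600),interpolation=cv2.INTER_CUBIC))
```

View pics/f3c.png

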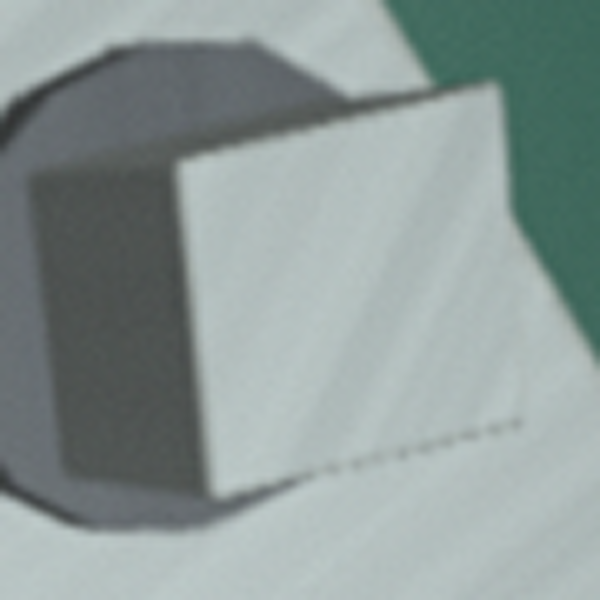

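```bash
cat >> h.py <<'E'
def head(uv,s,z=121):
    p=at_z(uv,z,cam('wrist',s))[:,:2]; e=np.roll(p,-1,0)-p
    an=[(np.arctan2(y,x)+.4+np.pi/4)%(np.pi/2)-np.pi/4-.4 for x,y in e]
    print(p.mean(0).round(1),np.linalg.norm(e,axis=1).round(1),np.round(an,3),'mean',np.mean(an).round(3))
E
python3 - <<'E'
from h import *
z=np.load('pics/f3.npz')
f=lambda u,v:(520+u*.15-.4,55+v*.15-.4)
head([f(178,160),f(497,82),f(524,422),f(213,497)],dict(eef_pos=z['p'],tcp_rot=z['t']))
E
```

```text
[496.3  69. ] [19.3 19.7 19.4 19.6] [-0.509 -0.506 -0.516 -0.51 ] mean -0.51
```

```bash
cat >> h.py <<'E'
from scipy.optimize import minimize
def fithead(i,s,x,y,yaw0,z=122,edges=(0,1,2,3)):
    g=cv2.GaussianBlur(cv2.cvtColor(i,cv2.COLOR_RGB2GRAY).astype(np.float32),(0,0),0.8)
    C=cam('wrist',s)
    t=np.linspace(-8,8,33)
    def cost(p):
        X,Y,a=p;c=0
        for k in edges:
            b=a+k*np.pi/2
            n=np.array([np.cos(b),np.sin(b)]);w=np.array([-n[1],n[0]])
            def samp(off):
                P=np.array([X,Y])+n*off+t[:,None]*w
                q=proj(np.c_[P,np.full(len(t),z)],C).astype(np.float32)
                return cv2.remap(g,q[:,0].reshape(1,-1),q[:,1].reshape(1,-1),cv2.INTER_CUBIC).ravel()
            c-=abs(np.mean(samp(9.4)-samp(10.6)))
        return c
    best=None
    for da in np.linspace(-.12,.12,7):
      for dx in (-1,0,1):
        for dy in (-1,0,1):
          q=minimize(cost,[x+dx,y+dy,yaw0+da],method='Nelder-Mead',options=dict(xatol=.005,fatol=.01,initial_simplex=np.array([x+dx,y+dy,yaw0+da])+np.array([[0,0,0],[.6,0,0],[0,.6,0],[0,0,.05]])))
          if best is None or q.fun<best.fun: best=q
    print('head fit',best.x.round(3),round(best.fun,1)); return best.x
E
python3 - <<'E'
from h import *
z=np.load('pics/w1.npz');s=dict(eef_pos=z['p'],tcp_rot=z['t'])
for n,x,y,a,e in [('s1',496.2,69.2,-.16,(0,1,2,3)),('s1e',496.2,69.2,-.16,(2,3)),('s3',489,-60,-.1,(0,1,2,3)),('s3e',489,-60,-.1,(1,2)),('s2',618.7,-67.5,-.16,(0,1,2,3)),('s4',625.4,61.8,-.21,(0,1,2,3))]:
    print(n,end=' ');fithead(z['i'],s,x,y,a,edges=e)
z=np.load('pics/f3.npz');s=dict(eef_pos=z['p'],tcp_rot=z['t'])
fithead(z['i'],s,496.3,69,-.51,z=121)
E
```

```text
s1 head fit [ 4.96841e+02  6.85270e+01 -1.77000e-01] -116.8
s1e head fit [ 4.96657e+02  6.84970e+01 -1.78000e-01] -114.6
s3 head fit [ 4.8923e+02 -6.0810e+01 -1.3600e-01] -125.2
s3e head fit [ 4.89262e+02 -6.10210e+01 -1.10000e-01] -112.3
s2 head fit [ 6.18792e+02 -6.83790e+01 -1.83000e-01] -152.1
s4 head fit [ 6.26037e+02  6.10700e+01 -2.55000e-01] -164.6
head fit [ 4.96677e+02  6.89130e+01 -4.93000e-01] -213.2
```

Request:
step_arm --pt "0 0 0 0 0 0.12 0" --pt "0 0 0 0 0 0.24 0" --pt "0 0 0 0 0 0.337 0" --pt "0 0 8 0 0 0.337 0" --pt "0 0 32 0 0 0.337 0" --pt "40 -2 32 0 0 0.337 0" --pt "84 -5 32 0 0 0.337 0" --pt "120 -7 32 0 0 0.337 0"

```text
clock: 23.4
eef_pos: [611.8, -68.2, 141.0]
tcp_rot: [-0.843, 1.57, 0.294]
contact_force: [0.1, -0.5, -1.8]
opening: 0.164
```

Run:
```python
from h import *
s=st();i,d=vision.grab_frame('wrist');save('f4',i);np.savez('pics/f4.npz',i=i,d=d,p=s['eef_pos'],t=s['tcp_rot'])
st()
```

```text
t 23.4 p [611.82 -68.18 140.97] ky -0.434 F [ 0.1 -0.5 -1.8] M [-0.027  0.004 -0.048] op 0.164 v 0.627 q6 -1.25
t 23.45 p [616.37 -68.43 141.21] ky -0.433 F [ 5.3 -0.2 -1.1] M [-0.089 -0.314 -0.009] op 0.168 v 0.087 q6 -1.25
```

View pics/f4.png

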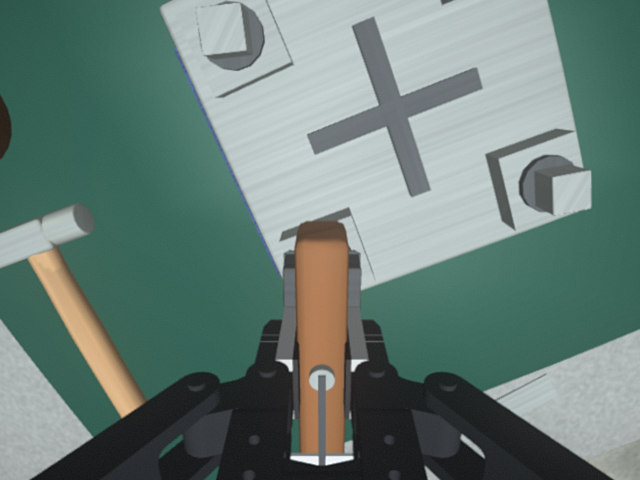

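Run:
```python
from h import *
z=np.load('pics/f4.npz');s=dict(eef_pos=z['p'],tcp_rot=z['t'])
for a in (-.42,-.33): fithead(z['i'],s,489,-60.5,a,z=121.3)
for a in (-.25,-.2): fithead(z['i'],s,626,61.5,a,z=122)
save('f4c',cv2.resize(z['i'][0:80,180:300],(750,500),interpolation=cv2.INTER_CUBIC))
st()
```

```text
head fit [ 4.87585e+02 -5.98450e+01 -4.03000e-01] -260.9
head fit [ 4.87584e+02 -5.98470e+01 -4.03000e-01] -260.9
head fit [ 6.26095e+02  6.15040e+01 -2.32000e-01] -269.5
head fit [ 6.26095e+02  6.15040e+01 -2.32000e-01] -269.5
t 23.45 p [616.37 -68.43 141.21] ky -0.433 F [ 5.3 -0.2 -1.1] M [-0.089 -0.314 -0.009] op 0.168 v 0.087 q6 -1.25
```

View pics/f4c.png

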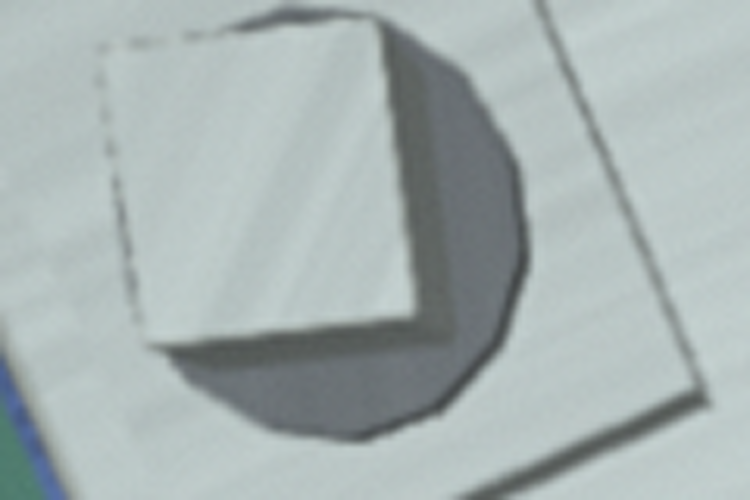

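Request:
step_arm --pt "3.4 0 0 0 0 0 0" --pt "3.4 0 0 0 0 0 0" --pt "3.4 0 0 0 0 0 0" --pt "3.4 0 -8 0 0 0 0" --pt "3.4 0 -15 0 0 0 0" --pt "3.4 0 -21 0 0 0 0" --pt "3.4 0 -21 0 0 0 0" --pt "3.4 0 -21 0 0 0 0"

```text
clock: 24.45
eef_pos: [619.9, -68.5, 120.3]
tcp_rot: [-1.17, 1.566, -0.032]
contact_force: [0.3, -0.4, -3.1]
opening: 0.166
```

Run:
```python
from h import *
st()
```

```text
t 24.45 p [619.9  -68.45 120.25] ky -0.434 F [ 0.3 -0.4 -3.1] M [0.053 0.005 0.038] op 0.166 v 0.004 q6 -1.25
```

Request:
step_arm --pt "0 0 -7 0 0 0 0" --pt "0 0 -12 0 0 0 0" --pt "0 0 -12 0 0 -0.13 0" --pt "0 0 -12 0 0 -0.26 0" --pt "0 0 -12 0 0 -0.38 0" --pt "0 0 -12 0 0 -0.45 0" --pt "0 0.1 -12.2 0 0 -0.48 0" --pt "0 0.1 -12.2 0 0 -0.5 0"

```text
clock: 25.45
eef_pos: [620.1, -68.1, 107.7]
tcp_rot: [-1.116, 1.566, -0.479]
contact_force: [2.3, 2.6, -5.5]
opening: 0.167
```

Run:
```python
from h import *
nd('n2c',6)
```

```text
t 25.45 p [620.06 -68.14 107.73] ky -0.933 F [ 2.3  2.6 -5.5] M [ 0.475 -0.522  0.46 ] op 0.167 v 0.158 q6 -0.75
TQ [0.46 0.4  0.33 0.36 0.43 0.37] mean 0.39 F [ 3.6  2.9 -8.5]
```

View pics/n2c.png

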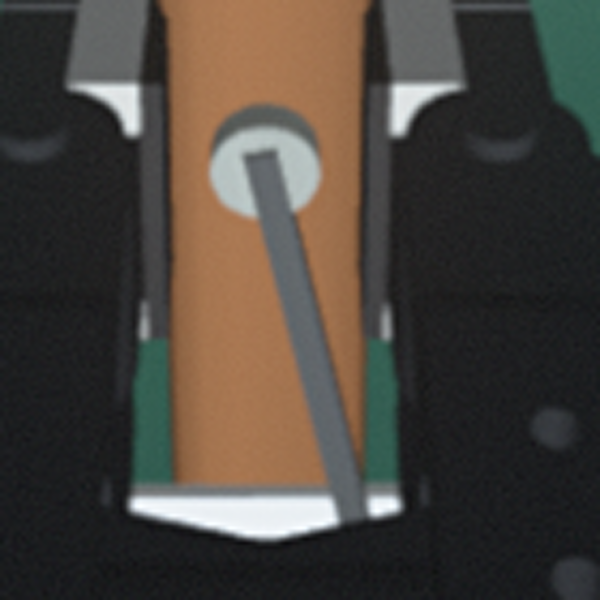

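Request:
step_arm --pt "0 0 0 0 0 0.13 0" --pt "0 0 0 0 0 0.26 0" --pt "0 0 0 0 0 0.38 0" --pt "0 0 8 0 0 0.38 0" --pt "0 0 32 0 0 0.38 0" --pt "-40 2 33 0 0 0.42 0" --pt "-84 5 33 0 0 0.47 0" --pt "-120 7 33 0 0 0.513 0"

```text
clock: 26.75
eef_pos: [498.2, -61.4, 141.4]
tcp_rot: [-1.196, 1.566, -0.047]
contact_force: [0.6, -0.2, -2.0]
opening: 0.168
```

Run:
```python
from h import *
s=st()
```

```text
t 26.75 p [498.16 -61.35 141.44] ky -0.422 F [ 0.6 -0.2 -2. ] M [ 0.034  0.004 -0.048] op 0.168 v 0.574 q6 -1.27
```

Request:
step_arm --pt "-8.2 0.6 0 0 0 0 0" --pt "-8.2 0.6 0 0 0 0 0" --pt "-8.2 0.6 -3 0 0 0 0" --pt "-8.2 0.6 -13 0 0 0 0" --pt "-8.2 0.6 -22 0 0 0 0" --pt "-8.2 0.6 -30 0 0 0 0" --pt "-8.2 0.6 -33 0 0 0 0" --pt "-8.2 0.6 -33 0 0 -0.12 0"

```text
clock: 27.75
eef_pos: [490.4, -60.7, 108.2]
tcp_rot: [-1.177, 1.566, -0.15]
contact_force: [1.3, 0.0, -3.5]
opening: 0.168
```

Run:
```python
from h import *
s=st()
```

```text
t 27.75 p [490.37 -60.75 108.23] ky -0.544 F [ 1.3  0.  -3.5] M [ 0.051 -0.207  0.011] op 0.168 v 1.008 q6 -1.15
```

Still aligned and seated, so I'll finish the turn to a handle yaw of about -0.87.

Request:
step_arm --pt "0 0 0 0 0 -0.12 0" --pt "0 0 0 0 0 -0.22 0" --pt "0 0 -0.2 0 0 -0.28 0" --pt "0 0 -0.4 0 0 -0.31 0" --pt "0 0 -0.5 0 0 -0.33 0" --pt "0 0 -0.5 0 0 -0.33 0" --pt "0 0 -0.5 0 0 -0.33 0" --pt "0 0 -0.5 0 0 -0.33 0"

```text
clock: 28.75
eef_pos: [490.4, -60.8, 107.8]
tcp_rot: [-1.163, 1.565, -0.466]
contact_force: [-0.2, 0.9, 0.6]
opening: 0.163
```

Run:
```python
from h import *
nd('n3c',3)
s=r.sense();i,d=vision.grab_frame('wrist');np.savez('pics/f5.npz',i=i,p=s['eef_pos'],t=s['tcp_rot'])
fithead(i,s,496.5,69,-.51,z=121)
```

```text
t 28.75 p [490.43 -60.75 107.79] ky -0.874 F [-0.2  0.9  0.6] M [0.146 0.083 0.33 ] op 0.163 v 0.002 q6 -0.82
TQ [0.33 0.4  0.38] mean 0.371 F [-0.9  0.8  1. ]
head fit [ 4.96799e+02  6.89600e+01 -4.96000e-01] -193.9
```

View pics/n3c.png

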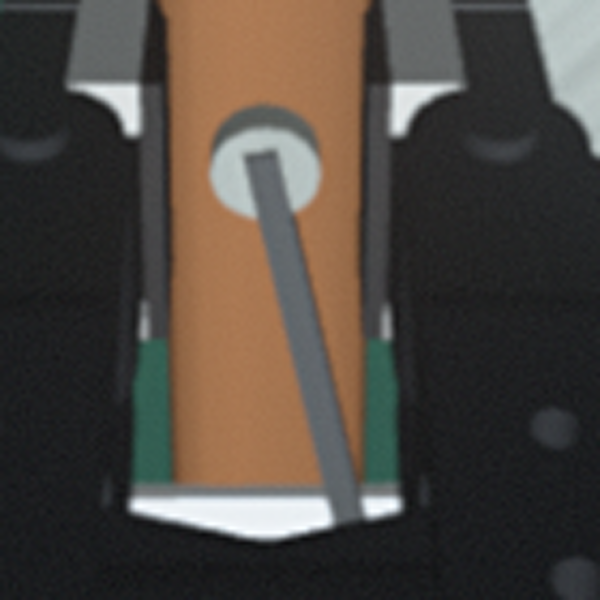

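Request:
step_arm --pt "0 0 0 0 0 0.13 0" --pt "0 0 0 0 0 0.26 0" --pt "0 0 0 0 0 0.374 0" --pt "0 0 10 0 0 0.374 0" --pt "0 0 33 0 0 0.374 0" --pt "2 42 33 0 0 0.374 0" --pt "5 88 33 0 0 0.374 0" --pt "7 123 33 0 0 0.374 0"

```text
clock: 29.95
eef_pos: [497.7, 63.8, 141.5]
tcp_rot: [-1.09, 1.565, -0.023]
contact_force: [0.4, 0.9, -2.6]
opening: 0.164
```

Run:
```python
from h import *
s=st();i,d=vision.grab_frame('wrist');save('f6',i);np.savez('pics/f6.npz',i=i,d=d,p=s['eef_pos'],t=s['tcp_rot'])
for a in (-.5,-.4): fithead(i,s,488.9,-60.5,a,z=121)
```

```text
t 29.95 p [497.66  63.77 141.51] ky -0.504 F [ 0.4  0.9 -2.6] M [ 0.025 -0.065  0.018] op 0.164 v 0.553 q6 -0.94
head fit [ 4.8906e+02 -5.9984e+01 -4.3900e-01] -278.5
head fit [ 4.89035e+02 -5.99860e+01 -4.39000e-01] -278.5
```

View pics/f6.png

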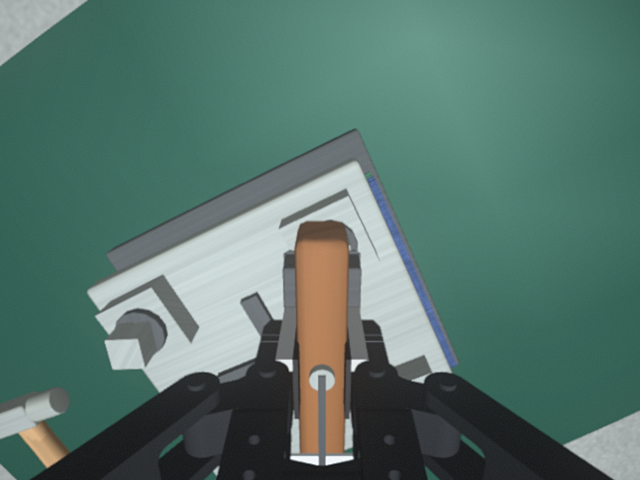

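Request:
step_arm --pt "0 5.2 0 0 0 0 0" --pt "0 5.2 0 0 0 0 0" --pt "0 5.2 -4 0 0 0 0" --pt "0 5.2 -14 0 0 0 0" --pt "0 5.2 -24 0 0 0 0" --pt "0 5.2 -32 0 0 0 0" --pt "0 5.2 -33.5 0 0 -0.14 0" --pt "0 5.2 -33.5 0 0 -0.28 0"

```text
clock: 31.0
eef_pos: [497.6, 70.2, 107.2]
tcp_rot: [-1.3, 1.564, -0.516]
contact_force: [0.3, -12.1, -2.6]
opening: 0.167
```

Run:
```python
from h import *
nd('n1d',3);st()
```

```text
t 31.0 p [497.62  70.23 107.2 ] ky -0.787 F [  0.3 -12.1  -2.6] M [-2.585 -0.036  0.094] op 0.167 v 1.125 q6 -0.64
TQ [0.09 0.15 0.15] mean 0.131 F [  0.8 -11.4  -3.2]
t 31.15 p [497.58  70.06 107.22] ky -0.783 F [  0.4 -12.   -3.6] M [-2.321 -0.052  0.119] op 0.164 v 0.029 q6 -0.64
```

View pics/n1d.png

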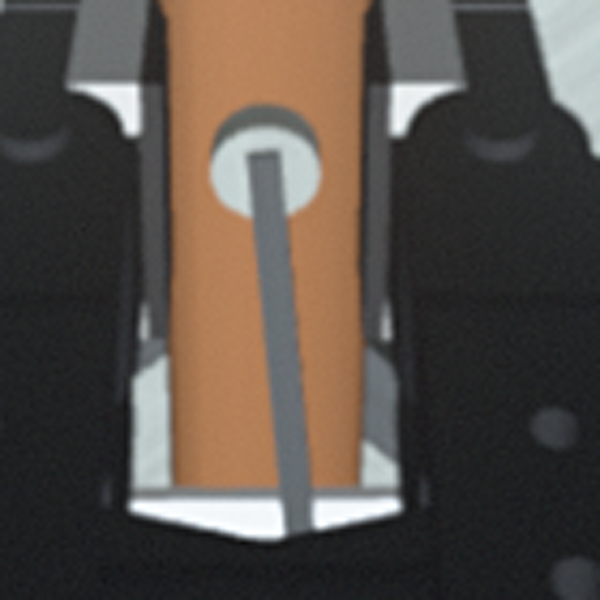

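Request:
step_arm --pt "0 -1.1 0 0 0 -0.06 0" --pt "0 -1.1 0 0 0 -0.14 0" --pt "0 -1.1 0 0 0 -0.2 0" --pt "0 -1.1 0 0 0 -0.25 0" --pt "0 -1.1 -0.1 0 0 -0.29 0" --pt "0 -1.1 -0.2 0 0 -0.32 0" --pt "0 -1.1 -0.2 0 0 -0.32 0" --pt "0 -1.1 -0.2 0 0 -0.32 0"

```text
clock: 32.15
eef_pos: [497.6, 69.0, 106.8]
tcp_rot: [-1.304, 1.564, -0.836]
contact_force: [-0.3, -0.0, -3.2]
opening: 0.168
```

Run:
```python
from h import *
nd('n1e',4)
```

```text
t 32.15 p [497.63  69.04 106.82] ky -1.102 F [-0.3 -0.  -3.2] M [ 0.1   -0.045  0.411] op 0.168 v 0.002 q6 -0.32
TQ [0.41 0.34 0.44 0.41] mean 0.4 F [-0.   1.3 -4. ]
```

View pics/n1e.png

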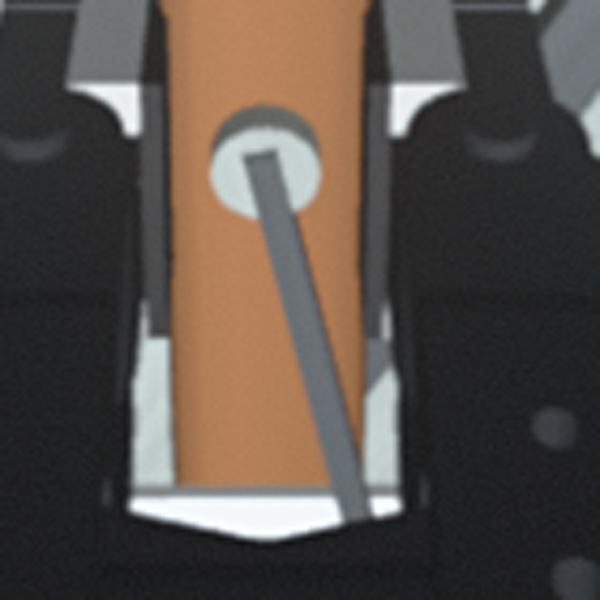

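Request:
step_arm --pt "0 0 0 0 0 0.13 0" --pt "0 0 0 0 0 0.27 0" --pt "0 0 0 0 0 0.4 0" --pt "0 0 10 0 0 0.4 0" --pt "0 0 34 0 0 0.4 0" --pt "20 -22 34 0 0 0.46 0" --pt "40 -45 34 0 0 0.52 0" --pt "60 -67 34 0 0 0.58 0"

```text
clock: 33.35
eef_pos: [558.4, 1.4, 141.8]
tcp_rot: [-1.259, 1.563, -0.212]
contact_force: [0.6, 0.4, -2.8]
opening: 0.169
```

Run:
```python
from h import *
s=st();i,d=vision.grab_frame('wrist');save('f7',i);np.savez('pics/f7.npz',i=i,d=d,p=s['eef_pos'],t=s['tcp_rot'])
for a in (-.5,-.62): fithead(i,s,496.4,69,a,z=120.5)
for a in (-.5,-.4): fithead(i,s,488.9,-60.5,a,z=121)
st()
```

```text
t 33.35 p [558.41   1.36 141.75] ky -0.525 F [ 0.6  0.4 -2.8] M [-0.079  0.014 -0.027] op 0.169 v 0.808 q6 -1.04
head fit [496.574  69.228  -0.65 ] -224.0
head fit [496.577  69.229  -0.642] -223.9
head fit [ 4.89353e+02 -6.01210e+01 -4.37000e-01] -211.9
head fit [ 4.89342e+02 -6.01160e+01 -4.31000e-01] -211.9
t 33.4 p [561.19  -0.98 141.99] ky -0.522 F [ 3.5 -2.7 -2.2] M [-0.195 -0.173 -0.026] op 0.168 v 0.145 q6 -1.05
```

View pics/f7.png

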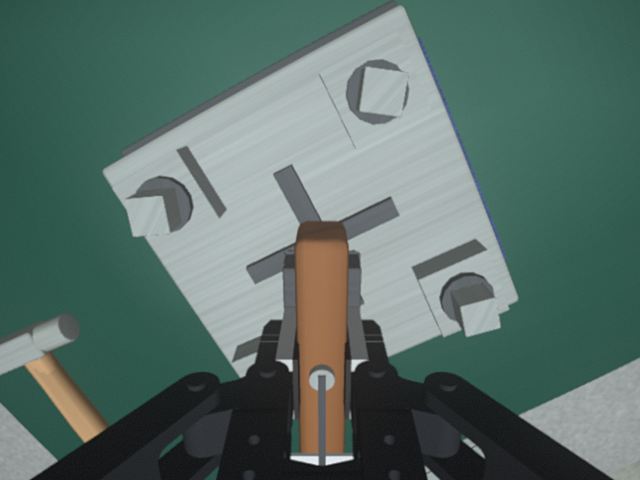

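Request:
step_arm --pt "-32 35 0 0 0 -0.06 0" --pt "-61 67 0 0 0 -0.12 0" --pt "-63.6 70 0 0 0 -0.12 0" --pt "-63.6 70 -2 0 0 -0.12 0" --pt "-63.6 70 -14 0 0 -0.12 0" --pt "-63.6 70 -26 0 0 -0.12 0" --pt "-63.6 70 -34.5 0 0 -0.12 0" --pt "-63.6 70 -35 0 0 -0.3 0"

```text
clock: 34.4
eef_pos: [498.1, 68.8, 106.7]
tcp_rot: [-1.339, 1.56, -0.594]
contact_force: [-1.8, 0.9, 4.5]
opening: 0.167
```

Run:
```python
from h import *
st()
```

```text
t 34.4 p [498.06  68.79 106.74] ky -0.826 F [-1.8  0.9  4.5] M [0.186 0.469 0.016] op 0.167 v 1.522 q6 -0.6
```

Request:
step_arm --pt "-0.3 0.1 0.2 0 0 -0.15 0" --pt "-0.3 0.1 0 0 0 -0.28 0" --pt "-0.3 0.1 0 0 0 -0.37 0" --pt "-0.3 0.1 -0.2 0 0 -0.43 0" --pt "-0.3 0.1 -0.4 0 0 -0.48 0" --pt "-0.3 0.1 -0.6 0 0 -0.51 0" --pt "-0.3 0.1 -0.6 0 0 -0.51 0" --pt "-0.3 0.1 -0.6 0 0 -0.51 0"

```text
clock: 35.4
eef_pos: [497.8, 68.9, 106.2]
tcp_rot: [-1.366, 1.561, -1.13]
contact_force: [-3.5, 1.1, 7.1]
opening: 0.168
```

Run:
```python
from h import *
nd('n1f',3)
```

```text
t 35.4 p [497.82  68.91 106.24] ky -1.335 F [-3.5  1.1  7.1] M [0.297 0.649 0.457] op 0.168 v 0.001 q6 -0.09
TQ [0.46 0.44 0.38] mean 0.426 F [-1.9  1.1  8.2]
```

View pics/n1f.png

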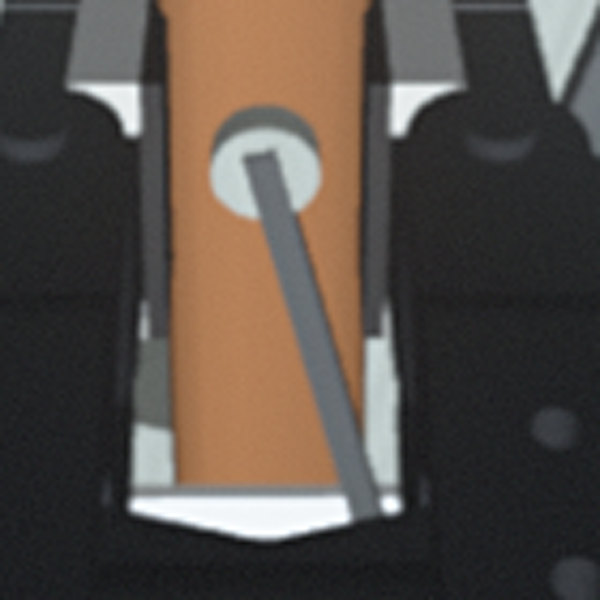

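Request:
step_arm --pt "0 0 0 0 0 -0.06 0" --pt "0 0 0 0 0 -0.06 0" --pt "0 0 0 0 0 0.11 0" --pt "0 0 0 0 0 0.28 0" --pt "0 0 1 0 0 0.43 0" --pt "0 0 20 0 0 0.43 0" --pt "20 -23 36 0 0 0.52 0" --pt "55 -62 36 0 0 0.7 0"

```text
clock: 36.55
eef_pos: [553.8, 6.9, 143.1]
tcp_rot: [-1.28, 1.559, -0.337]
contact_force: [2.1, 1.0, -4.1]
opening: 0.165
```

Run:
```python
from h import *
s=st();i,d=vision.grab_frame('wrist');save('f8',i);np.savez('pics/f8.npz',i=i,d=d,p=s['eef_pos'],t=s['tcp_rot'])
for a in (-.86,-.92): fithead(i,s,496.4,69,a,z=120.)
fithead(i,s,625.8,62,-.23,z=122.)
st()
```

```text
t 36.55 p [553.81   6.91 143.07] ky -0.628 F [ 2.1  1.  -4.1] M [ 0.027 -0.049 -0.052] op 0.165 v 2.105 q6 -0.93
head fit [496.569  69.365  -0.904] -235.0
head fit [496.568  69.358  -0.905] -235.0
head fit [ 6.25731e+02  6.20300e+01 -2.42000e-01] -224.1
t 36.6 p [558.83   2.08 143.1 ] ky -0.613 F [ 5.6 -4.8 -1.8] M [-0.257 -0.283 -0.005] op 0.168 v 0.42 q6 -0.95
```

View pics/f8.png

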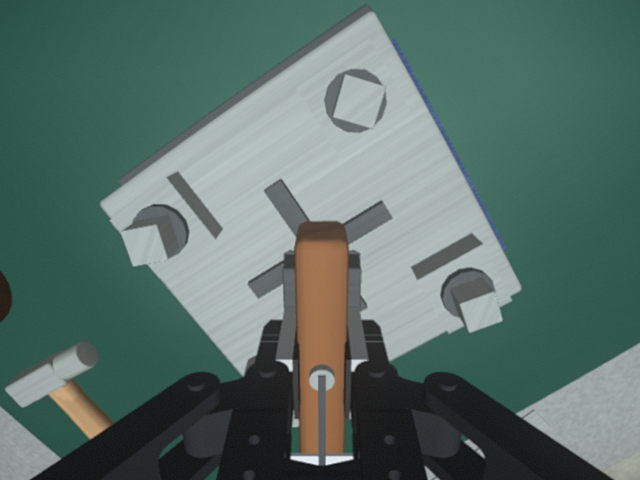

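Request:
step_arm --pt "32 -37 0 0 0 0.06 0" --pt "59 -68 0 0 0 0.12 0" --pt "61.2 -70.3 0 0 0 0.12 0" --pt "61.2 -70.3 -2 0 0 0.12 0" --pt "61.2 -70.3 -14 0 0 0.12 0" --pt "61.2 -70.3 -26 0 0 0.12 0" --pt "61.2 -70.3 -35 0 0 0.12 0" --pt "61.2 -70.3 -35.2 0 0 -0.06 0"

```text
clock: 37.6
eef_pos: [620.2, -67.9, 107.5]
tcp_rot: [-1.354, 1.554, -0.459]
contact_force: [1.6, -0.5, -2.0]
opening: 0.166
```

Run:
```python
from h import *
st()
```

```text
t 37.6 p [620.19 -67.93 107.52] ky -0.676 F [ 1.6 -0.5 -2. ] M [-0.088 -0.308  0.012] op 0.166 v 1.534 q6 -1.0
```

Request:
step_arm --pt "-0.2 -0.3 0 0 0 -0.15 0" --pt "-0.2 -0.3 0 0 0 -0.28 0" --pt "-0.2 -0.3 -0.1 0 0 -0.37 0" --pt "-0.2 -0.3 -0.3 0 0 -0.43 0" --pt "-0.2 -0.3 -0.5 0 0 -0.48 0" --pt "-0.2 -0.3 -0.6 0 0 -0.5 0" --pt "-0.2 -0.3 -0.6 0 0 -0.5 0" --pt "-0.2 -0.3 -0.6 0 0 -0.5 0"

```text
clock: 38.6
eef_pos: [620.1, -68.1, 106.7]
tcp_rot: [-1.341, 1.554, -0.946]
contact_force: [2.7, 1.4, -5.8]
opening: 0.17
```

Run:
```python
from h import *
nd('n2d',2);s=r.sense();print(Rn.from_euler('xyz',s['tcp_rot']).as_matrix()[:,0])
```

```text
t 38.6 p [620.12 -68.1  106.74] ky -1.175 F [ 2.7  1.4 -5.8] M [ 0.148 -0.478  0.387] op 0.17 v 0.003 q6 -0.49
TQ [0.39 0.39] mean 0.389 F [ 2.1  1.  -6.1]
[ 0.00998222 -0.01395276 -0.99985283]
```

View pics/n2d.png

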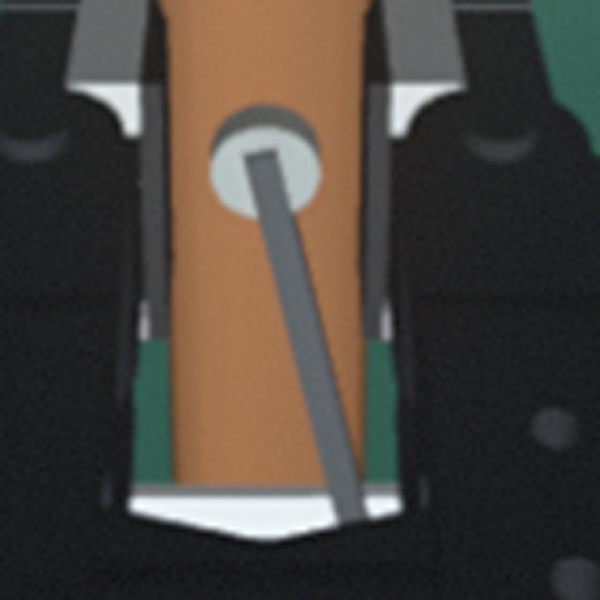

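Request:
step_arm --pt "0 0 0 0 0 -0.1 0" --pt "0 0 -0.2 0 0 -0.18 0" --pt "0 0 -0.4 0 0 -0.22 0" --pt "0 0 -0.4 0 0 -0.08 0" --pt "0 0 -0.3 0 0 0.09 0" --pt "0 0 0 0 0 0.25 0" --pt "0 0 12 0 0 0.26 0" --pt "0 0 37 0.01 0.01 0.26 0"

```text
clock: 39.7
eef_pos: [618.9, -67.9, 143.8]
tcp_rot: [-2.616, 1.569, -1.965]
contact_force: [-0.1, 0.8, -2.4]
opening: 0.169
```

Run:
```python
from h import *
s=st();print(Rn.from_euler('xyz',s['tcp_rot']).as_matrix()[:,0])
```

```text
t 39.7 p [618.86 -67.91 143.82] ky -0.919 F [-0.1  0.8 -2.4] M [ 0.057 -0.013 -0.018] op 0.169 v 0.521 q6 -0.76
[-7.39523945e-04 -1.77889727e-03 -9.99998144e-01]
```

Request:
step_arm --pt "-45 2.5 0 0 0 0.16 0" --pt "-92 5 0 0 0 0.32 0" --pt "-126 7 0 0 0 0.48 0" --pt "-128.7 7.1 0 0 0 0.48 0" --pt "-128.7 7.1 -4 0 0 0.48 0" --pt "-128.7 7.1 -16 0 0 0.48 0" --pt "-128.7 7.1 -28 0 0 0.48 0" --pt "-128.7 7.1 -36 0 0 0.48 0"

```text
clock: 40.7
eef_pos: [489.9, -60.8, 106.5]
tcp_rot: [2.874, 1.569, -2.278]
contact_force: [-2.6, 0.1, 31.2]
opening: 0.165
```

Run:
```python
from h import *
s=st()
```

```text
t 40.7 p [489.87 -60.75 106.45] ky -0.44 F [-2.6  0.1 31.2] M [0.073 0.489 0.022] op 0.165 v 0.119 q6 -1.25
```

Request:
step_arm --pt "0.2 0 1.3 0 0 -0.16 0" --pt "0.2 0 1.3 0 0 -0.33 0" --pt "0.2 0 1.2 0 0 -0.49 0" --pt "0.2 0 1 0 0 -0.59 0" --pt "0.2 0 0.7 0 0 -0.66 0" --pt "0.2 0 0.5 0 0 -0.7 0" --pt "0.2 0 0.4 0 0 -0.725 0" --pt "0.2 0 0.4 0 0 -0.725 0"

```text
clock: 41.7
eef_pos: [490.3, -60.7, 106.6]
tcp_rot: [2.918, 1.569, -2.959]
contact_force: [1.2, 0.0, -4.2]
opening: 0.163
```

Run:
```python
from h import *
nd('n3d',3);
s=r.sense();i,d=vision.grab_frame('wrist');save('f9',i);np.savez('pics/f9.npz',i=i,d=d,p=s['eef_pos'],t=s['tcp_rot'])
fithead(i,s,496.5,69,-.905,z=120)
```

```text
t 41.7 p [490.29 -60.72 106.58] ky -1.164 F [ 1.2  0.  -4.2] M [ 0.119 -0.37   0.402] op 0.163 v 0.014 q6 -0.53
TQ [0.4  0.44 0.4 ] mean 0.415 F [ 2.5  0.2 -6. ]
head fit [496.384  69.42   -0.895] -144.0
```

View pics/n3d.png

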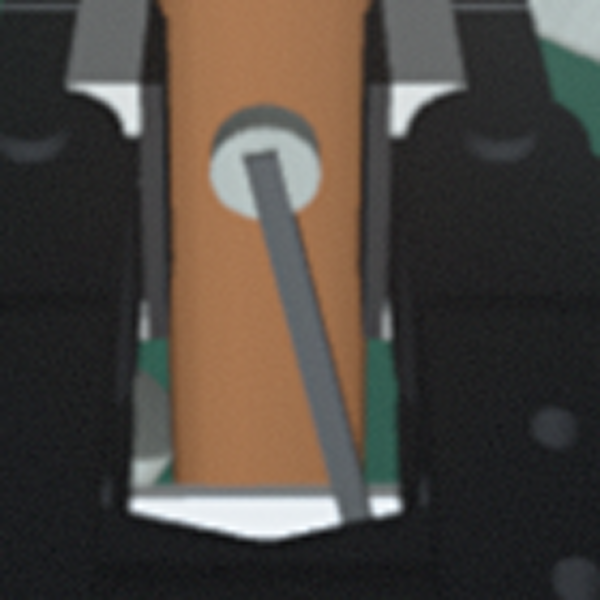

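Request:
step_arm --pt "0 0 0 0 0 -0.09 0" --pt "0 0 -0.2 0 0 -0.16 0" --pt "0 0 -0.4 0 0 -0.19 0" --pt "0 0 -0.4 0 0 -0.04 0" --pt "0 0 -0.3 0 0 0.13 0" --pt "0 0 0 0 0 0.285 0" --pt "0 0 12 0 0 0.3 0" --pt "5 5 37 0 0 0.36 0"

```text
clock: 42.9
eef_pos: [494.0, -55.8, 143.8]
tcp_rot: [2.56, 1.566, -2.959]
contact_force: [0.3, 1.2, -2.8]
opening: 0.165
```

Run:
```python
from h import *
s=st();print(Rn.from_euler('xyz',s['tcp_rot']).as_matrix()[:,0])
```

```text
t 42.9 p [494.04 -55.79 143.84] ky -0.807 F [ 0.3  1.2 -2.8] M [-0.024 -0.007  0.013] op 0.165 v 0.475 q6 -0.88
[-4.30980252e-03 -7.95711393e-04 -9.99990396e-01]
```

Request:
step_arm --pt "41 36 0 0 0 0.17 0" --pt "83 73 0 0 0 0.34 0" --pt "121 107 0 0 0 0.5 0" --pt "133 117.5 0 0 0 0.565 0" --pt "133 117.5 0 0 0 0.565 0" --pt "133 117.5 -8 0 0 0.565 0" --pt "133 117.5 -21 0 0 0.565 0" --pt "133 117.5 -33.5 0 0 0.565 0"

```text
clock: 43.9
eef_pos: [626.2, 61.1, 109.2]
tcp_rot: [2.451, 1.566, -2.505]
contact_force: [0.3, 1.1, -2.7]
opening: 0.166
```

Run:
```python
from h import *
s=st()
```

```text
t 43.9 p [626.24  61.12 109.25] ky -0.243 F [ 0.3  1.1 -2.7] M [-0.008  0.028  0.005] op 0.166 v 0.187 q6 -1.23
```

Request:
step_arm --pt "0.6 0.5 -0.2 0 0 -0.18 0" --pt "0.6 0.5 -0.2 0 0 -0.36 0" --pt "0.6 0.5 -0.4 0 0 -0.54 0" --pt "0.6 0.5 -0.8 0 0 -0.7 0" --pt "0.6 0.5 -1.1 0 0 -0.8 0" --pt "0.6 0.5 -1.3 0 0 -0.86 0" --pt "0.6 0.5 -1.4 0 0 -0.9 0" --pt "0.6 0.5 -1.4 0 0 -0.9 0"

```text
clock: 44.9
eef_pos: [627.1, 61.7, 107.1]
tcp_rot: [2.357, 1.566, 2.784]
contact_force: [3.5, 2.5, -7.8]
opening: 0.163
```

Run:
```python
from h import *
nd('n4a',3)
s=r.sense();i,d=vision.grab_frame('wrist');save('f10',i)
```

```text
t 44.9 p [627.12  61.66 107.07] ky -1.143 F [ 3.5  2.5 -7.8] M [ 0.474 -0.843  0.431] op 0.163 v 0.021 q6 -0.33
TQ [0.43 0.42 0.45] mean 0.434 F [ 4.9  1.6 -9.4]
```

View pics/n4a.png

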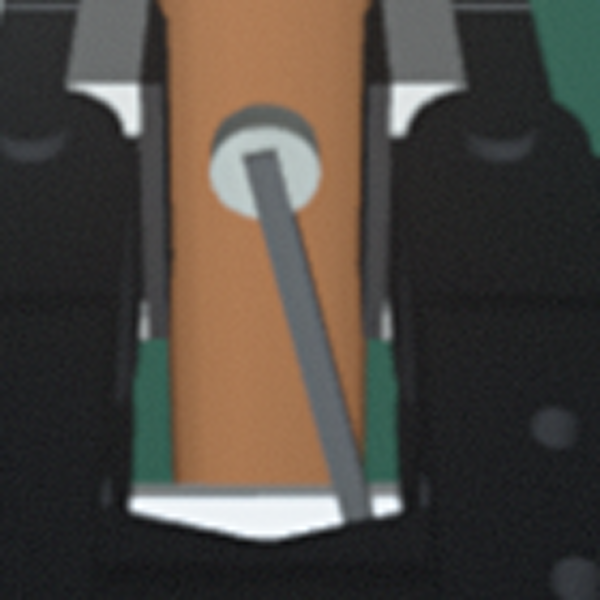

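Request:
step_arm --pt "0 0 -0.6 0 0 -0.12 0" --pt "0 0 -0.8 0 0 -0.22 0" --pt "0 0 -1 0 0 -0.27 0" --pt "0 0 -1 0 0 -0.12 0" --pt "0 0 -1 0 0 0.05 0" --pt "0 0 0 0 0 0.2 0" --pt "0 0 14 0 0 0.21 0" --pt "-8 0 38 0 0 0.22 0"

```text
clock: 46.1
eef_pos: [618.4, 61.3, 145.4]
tcp_rot: [2.491, 1.564, 3.136]
contact_force: [0.4, -0.1, -2.6]
opening: 0.163
```

Run:
```python
from h import *
s=st();print(Rn.from_euler('xyz',s['tcp_rot']).as_matrix()[:,0])
```

```text
t 46.1 p [618.35  61.3  145.4 ] ky -0.926 F [ 0.4 -0.1 -2.6] M [-0.03  -0.093  0.063] op 0.163 v 0.321 q6 -0.55
[-6.77281100e-03  3.96972701e-05 -9.99977063e-01]
```

Request:
step_arm --pt "-45 3 0 0 -0.007 0.01 0" --pt "-92 6 0 0 -0.007 0.02 0" --pt "-118 7.5 0 0 -0.007 0.02 0" --pt "-120.6 7.6 0 0 -0.007 0.02 0" --pt "-120.6 7.6 -8 0 -0.007 0.02 0" --pt "-120.6 7.6 -21 0 -0.007 0.02 0" --pt "-120.6 7.6 -33 0 -0.007 0.02 0" --pt "-120.6 7.6 -37.8 0 -0.007 -0.1 0"

```text
clock: 47.1
eef_pos: [497.3, 68.7, 105.9]
tcp_rot: [2.575, 1.569, 3.117]
contact_force: [-4.0, -0.9, 25.7]
opening: 0.167
```

Run:
```python
from h import *
s=st()
```

```text
t 47.1 p [497.29  68.74 105.87] ky -1.029 F [-4.  -0.9 25.7] M [-0.105  0.699  0.036] op 0.167 v 0.995 q6 -0.41
```

Request:
step_arm --pt "0.4 0.1 0.7 0 0 -0.17 0" --pt "0.4 0.1 0.7 0 0 -0.34 0" --pt "0.4 0.1 0.5 0 0 -0.5 0" --pt "0.4 0.1 0.1 0 0 -0.62 0" --pt "0.4 0.1 -0.3 0 0 -0.71 0" --pt "0.4 0.1 -0.5 0 0 -0.77 0" --pt "0.4 0.1 -0.6 0 0 -0.81 0" --pt "0.4 0.1 -0.6 0 0 -0.81 0"

```text
clock: 48.1
eef_pos: [497.9, 69.0, 105.4]
tcp_rot: [2.767, 1.568, 2.499]
contact_force: [-6.0, 1.4, 12.6]
opening: 0.165
```

Run:
```python
from h import *
nd('n1g',4)
```

```text
t 48.1 p [497.87  69.04 105.44] ky -1.838 F [-6.   1.4 12.6] M [0.281 1.021 0.603] op 0.165 v 0.014 q6 0.4
TQ [0.6  0.65 0.64 0.58] mean 0.619 F [-3.5  1.5 12.6]
```

View pics/n1g.png

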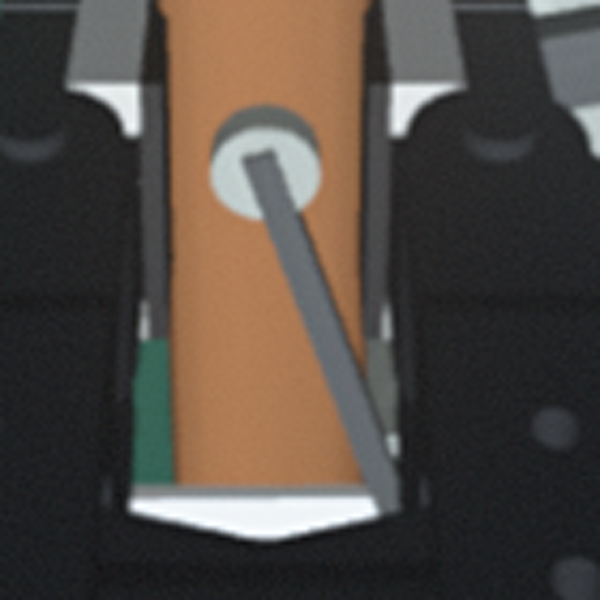

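Request:
step_arm --pt "0 0 0 0 0 -0.08 0" --pt "0 0 0 0 0 -0.08 0" --pt "0 0 0 0 0 0.1 0" --pt "0 0 0.5 0 0 0.28 0" --pt "0 0 1 0 0 0.46 0" --pt "0 0 16 0 0 0.49 0" --pt "8 -9 40 0 0 0.55 0" --pt "45 -50 41 0 0 0.72 0"

```text
clock: 49.3
eef_pos: [543.7, 20.0, 148.6]
tcp_rot: [1.687, 1.57, 2.142]
contact_force: [2.2, 0.9, -2.6]
opening: 0.166
```

Run:
```python
from h import *
s=st();print(Rn.from_euler('xyz',s['tcp_rot']).as_matrix()[:,0])
i,d=vision.grab_frame('wrist');save('f11',i);np.savez('pics/f11.npz',i=i,p=s['eef_pos'],t=s['tcp_rot'])
for a in (-1.38,-1.3): fithead(i,s,496.4,69,a,z=118.6)
fithead(i,s,489,-60.3,-.86,z=120)
fithead(i,s,625.8,62,-.94,z=120)
st()
```

```text
t 49.3 p [543.72  20.03 148.61] ky -1.115 F [ 2.2  0.9 -2.6] M [-0.003 -0.074  0.011] op 0.166 v 2.073 q6 -0.42
[-3.92306537e-04  6.09923659e-04 -9.99999737e-01]
head fit [496.572  69.544  -1.327] -234.8
head fit [496.572  69.548  -1.326] -234.7
head fit [489.255 -59.832  -0.859] -242.2
head fit [625.942  62.239  -0.903] -219.6
t 49.35 p [549.43  14.66 148.72] ky -1.101 F [ 6.9 -4.6 -1.2] M [-0.307 -0.339  0.012] op 0.166 v 0.395 q6 -0.44
```

View pics/f11.png

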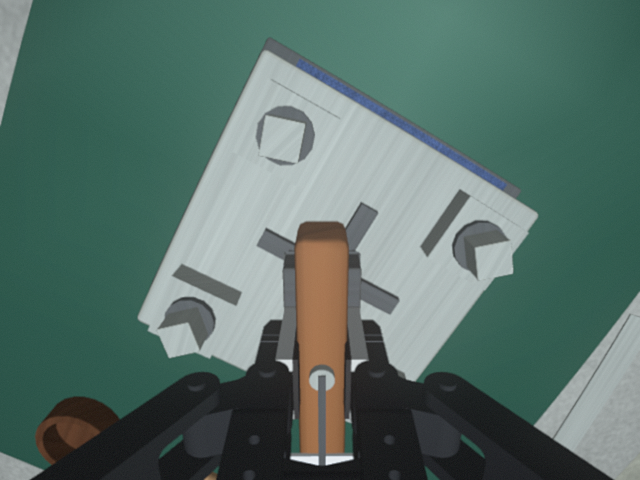

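Request:
step_arm --pt "36 -42 0 0 0 0.09 0" --pt "68 -80 0 0 0 0.175 0" --pt "70.6 -82.9 0 0 0 0.175 0" --pt "70.6 -82.9 -2 0 0 0.175 0" --pt "70.6 -82.9 -13 0 0 0.175 0" --pt "70.6 -82.9 -26 0 0 0.175 0" --pt "70.6 -82.9 -37 0 0 0.175 0" --pt "70.6 -82.9 -40.5 0 0 0.05 0"

```text
clock: 50.35
eef_pos: [619.6, -67.8, 106.8]
tcp_rot: [-1.03, 1.566, -0.513]
contact_force: [2.2, -0.7, -1.3]
opening: 0.168
```

Run:
```python
from h import *
s=st()
```

```text
t 50.35 p [619.56 -67.81 106.85] ky -1.053 F [ 2.2 -0.7 -1.3] M [-0.051 -0.367  0.026] op 0.168 v 1.048 q6 -0.63
```

Request:
step_arm --pt "0.4 -0.3 0 0 0 -0.18 0" --pt "0.4 -0.3 0 0 0 -0.35 0" --pt "0.4 -0.3 -0.2 0 0 -0.51 0" --pt "0.4 -0.3 -0.6 0 0 -0.64 0" --pt "0.4 -0.3 -1 0 0 -0.73 0" --pt "0.4 -0.3 -1.2 0 0 -0.79 0" --pt "0.4 -0.3 -1.3 0 0 -0.84 0" --pt "0.4 -0.3 -1.3 0 0 -0.84 0"

```text
clock: 51.35
eef_pos: [620.2, -67.9, 105.4]
tcp_rot: [-0.959, 1.566, -1.28]
contact_force: [1.1, 0.7, -0.8]
opening: 0.162
```

Run:
```python
from h import *
nd('n2g',4)
```

```text
t 51.35 p [620.16 -67.91 105.41] ky -1.892 F [ 1.1  0.7 -0.8] M [-0.009 -0.15   0.55 ] op 0.162 v 0.025 q6 0.22
TQ [0.55 0.55 0.55 0.56] mean 0.55 F [ 1.9  1.9 -0.9]
```

View pics/n2g.png

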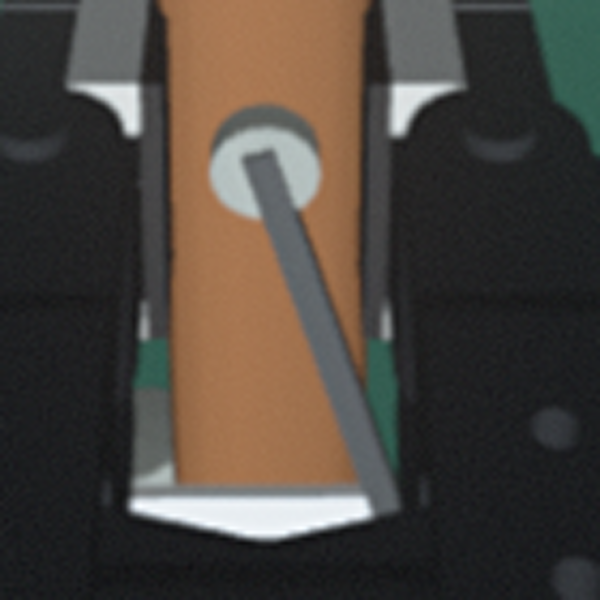

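Request:
step_arm --pt "0 0 -0.1 0 0 -0.07 0" --pt "0 0 -0.2 0 0 -0.11 0" --pt "0 0 -0.2 0 0 0.07 0" --pt "0 0 0 0 0 0.25 0" --pt "0 0 0.5 0 0 0.43 0" --pt "0 0 16 0 0 0.47 0" --pt "-8 0 40 0 0 0.58 0" --pt "-52 3 41 0 0 0.76 0"

```text
clock: 52.55
eef_pos: [570.4, -65.2, 147.9]
tcp_rot: [-0.741, 1.562, -0.298]
contact_force: [-0.6, 0.7, -3.4]
opening: 0.167
```

Run:
```python
from h import *
s=st();print(Rn.from_euler('xyz',s['tcp_rot']).as_matrix()[:,0])
```

```text
t 52.55 p [570.41 -65.15 147.85] ky -1.128 F [-0.6  0.7 -3.4] M [-0.013  0.025 -0.012] op 0.167 v 1.493 q6 -0.56
[ 0.00832219 -0.0025538  -0.99996211]
```

Request:
step_arm --pt "-40 2.5 0 0.003 0.008 0.13 0" --pt "-76 4.2 0 0.003 0.008 0.268 0" --pt "-80.2 4.4 0 0.003 0.008 0.268 0" --pt "-80.2 4.4 -2 0.003 0.008 0.268 0" --pt "-80.2 4.4 -13 0.003 0.008 0.268 0" --pt "-80.2 4.4 -26 0.003 0.008 0.268 0" --pt "-80.2 4.4 -37 0.003 0.008 0.268 0" --pt "-80.2 4.4 -39.8 0.003 0.008 0.14 0"

```text
clock: 53.55
eef_pos: [489.6, -60.6, 106.4]
tcp_rot: [1.857, 1.569, 2.437]
contact_force: [1.1, 1.0, -2.4]
opening: 0.166
```

Run:
```python
from h import *
s=st()
```

```text
t 53.55 p [489.62 -60.62 106.39] ky -0.99 F [ 1.1  1.  -2.4] M [ 0.144 -0.213 -0.027] op 0.166 v 1.073 q6 -0.71
```

Request:
step_arm --pt "0.6 -0.2 0.2 0 0 -0.18 0" --pt "0.6 -0.2 0.2 0 0 -0.36 0" --pt "0.6 -0.2 0 0 0 -0.54 0" --pt "0.6 -0.2 -0.3 0 0 -0.7 0" --pt "0.6 -0.2 -0.8 0 0 -0.81 0" --pt "0.6 -0.2 -1.1 0 0 -0.88 0" --pt "0.6 -0.2 -1.2 0 0 -0.93 0" --pt "0.6 -0.2 -1.2 0 0 -0.94 0"

```text
clock: 54.55
eef_pos: [490.5, -60.7, 105.2]
tcp_rot: [1.865, 1.569, 1.505]
contact_force: [-1.9, 1.3, 7.7]
opening: 0.166
```

Run:
```python
from h import *
nd('n3g',4)
```

```text
t 54.55 p [490.5  -60.74 105.24] ky -1.93 F [-1.9  1.3  7.7] M [0.231 0.505 0.587] op 0.166 v 0.064 q6 0.23
TQ [0.59 0.63 0.62 0.61] mean 0.613 F [-2.5 -0.1  7.7]
```

View pics/n3g.png

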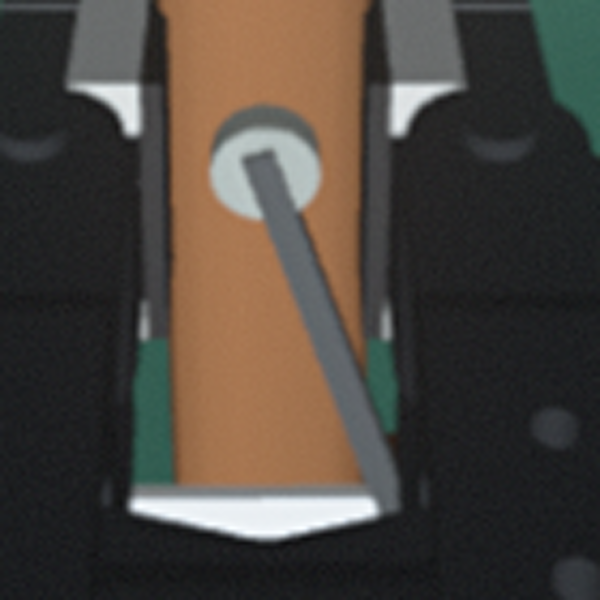

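Request:
step_arm --pt "0 0 0 0 0 0.18 0" --pt "0 0 0 0 0 0.36 0" --pt "0 0 0.5 0 0 0.54 0" --pt "0 0 4 0 0 0.58 0" --pt "0 0 28 0 0 0.6 0" --pt "15 13 41 0 0 0.72 0" --pt "58 52 41 0 0 0.86 0" --pt "100 90 41 0 0 1.0 0"

```text
clock: 55.75
eef_pos: [591.8, 30.1, 145.7]
tcp_rot: [1.85, 1.569, 2.495]
contact_force: [0.7, -0.1, -1.8]
opening: 0.162
```

Run:
```python
from h import *
s=st();print(Rn.from_euler('xyz',s['tcp_rot']).as_matrix()[:,0])
```

```text
t 55.75 p [591.78  30.13 145.7 ] ky -0.926 F [ 0.7 -0.1 -1.8] M [-0.039 -0.053  0.003] op 0.162 v 0.742 q6 -0.6
[-0.00147411  0.00111213 -0.9999983 ]
```

Request:
step_arm --pt "32 28 0 0 0 0.02 0" --pt "35.5 31.5 0 0 0 0.02 0" --pt "35.5 31.5 0 0 0 0.02 0" --pt "35.5 31.5 -8 0 0 0.02 0" --pt "35.5 31.5 -21 0 0 0.02 0" --pt "35.5 31.5 -33 0 0 0.02 0" --pt "35.5 31.5 -37.5 0 0 -0.1 0" --pt "35.5 31.5 -37.8 0 0 -0.27 0"

```text
clock: 56.75
eef_pos: [627.3, 61.7, 106.8]
tcp_rot: [1.712, 1.568, 2.082]
contact_force: [2.2, 1.3, -4.0]
opening: 0.162
```

Run:
```python
from h import *
s=st()
```

```text
t 56.75 p [627.27  61.73 106.75] ky -1.201 F [ 2.2  1.3 -4. ] M [ 0.436 -0.381  0.17 ] op 0.162 v 1.366 q6 -0.28
```

Request:
step_arm --pt "0 0 0 0 0 -0.17 0" --pt "0 0 -0.2 0 0 -0.34 0" --pt "0 0 -0.5 0 0 -0.49 0" --pt "0 0 -0.8 0 0 -0.61 0" --pt "0 0 -1.1 0 0 -0.69 0" --pt "0 0 -1.3 0 0 -0.74 0" --pt "0 0 -1.4 0 0 -0.77 0" --pt "0 0 -1.4 0 0 -0.77 0"

```text
clock: 57.75
eef_pos: [627.4, 61.8, 105.5]
tcp_rot: [1.533, 1.568, 1.134]
contact_force: [-0.5, 2.3, 4.4]
opening: 0.167
```

Run:
```python
from h import *
nd('n4g',4)
```

```text
t 57.75 p [627.44  61.82 105.51] ky -1.97 F [-0.5  2.3  4.4] M [0.326 0.174 0.64 ] op 0.167 v 0.015 q6 0.49
TQ [0.64 0.64 0.59 0.6 ] mean 0.615 F [-0.4  1.7  5. ]
```

View pics/n4g.png

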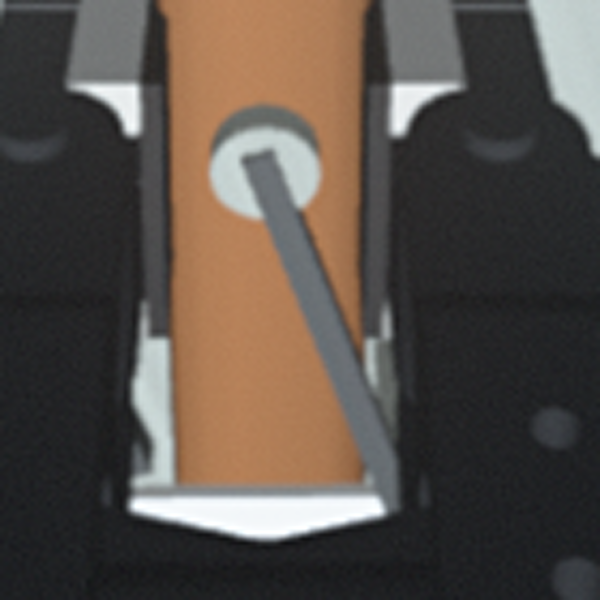

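Request:
step_arm --pt "0 0 0 0 0 0.18 0" --pt "0 0 0 0 0 0.36 0" --pt "0 0 0.5 0 0 0.54 0" --pt "0 0 4 0 0 0.58 0" --pt "0 0 28 0 0 0.6 0" --pt "-12 -20 41 0 0 0.74 0" --pt "-40 -70 41 0 0 0.9 0" --pt "-70 -123 41 0 0 1.07 0"

```text
clock: 58.95
eef_pos: [556.2, -62.3, 145.8]
tcp_rot: [1.849, 1.568, 2.525]
contact_force: [0.6, -0.9, -2.8]
opening: 0.167
```

Run:
```python
from h import *
s=st();print(Rn.from_euler('xyz',s['tcp_rot']).as_matrix()[:,0])
```

```text
t 58.95 p [556.21 -62.33 145.75] ky -0.894 F [ 0.6 -0.9 -2.8] M [-0.036 -0.006 -0.063] op 0.167 v 2.116 q6 -0.79
[-0.00247543  0.00175277 -0.9999954 ]
```

Request:
step_arm --pt "-26 -46 0 0 0 0.16 0" --pt "-52 -92 0 0 0 0.32 0" --pt "-78 -138 0 0 0 0.48 0" --pt "-104 -184 -10 0 0 0.64 0" --pt "-125 -222 -30 0 0 0.79 0" --pt "-127.4 -226.4 -60 0 0 0.79 0" --pt "-127.4 -226.4 -75 0 0 0.79 0" --pt "-127.4 -226.4 -75 0 0 0.79 0"

```text
clock: 59.95
eef_pos: [428.0, -287.8, 69.6]
tcp_rot: [1.466, 1.565, 2.932]
contact_force: [-0.3, -0.2, -1.9]
opening: 0.165
```

Run:
```python
from h import *
s=st();print(Rn.from_euler('xyz',s['tcp_rot']).as_matrix()[:,0])
i,d=vision.grab_frame('wrist');save('f20',i);st()
```

```text
t 59.95 p [ 427.97 -287.8    69.58] ky -0.104 F [-0.3 -0.2 -1.9] M [ 0.044  0.059 -0.039] op 0.165 v 0.028 q6 -2.06
[-0.005409    0.00114914 -0.99998471]
t 60.0 p [ 428.81 -288.15   70.53] ky -0.104 F [ 0.3  0.7 -1.5] M [0.005 0.012 0.018] op 0.167 v 0.019 q6 -2.06
```

View pics/f20.png

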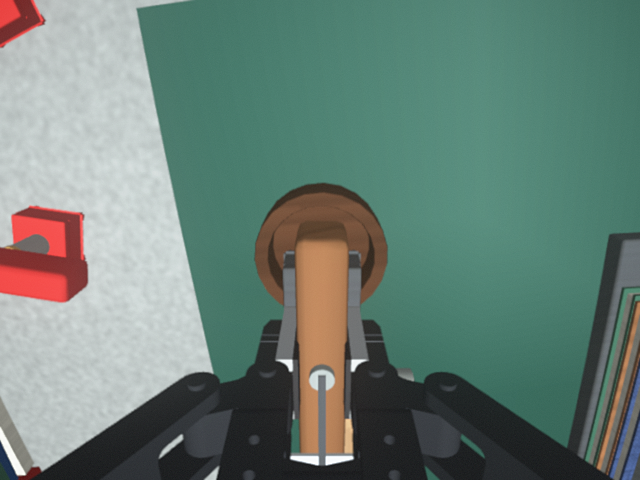

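Request:
step_arm --pt "0 -0.5 -20 -0.001 -0.005 0 0" --pt "0 -0.5 -40 -0.001 -0.005 0 0" --pt "0 -0.5 -54 -0.001 -0.005 0 0" --pt "0 -0.5 -60 -0.001 -0.005 0 0" --pt "0 -0.5 -61.8 -0.001 -0.005 0 0" --pt "0 -0.5 -61.8 -0.001 -0.005 0 0" --pt "0 -0.5 -61.8 -0.001 -0.005 0 0" --pt "0 -0.5 -61.8 -0.001 -0.005 0 0"

```text
clock: 61.0
eef_pos: [429.0, -288.8, 9.1]
tcp_rot: [-2.123, 1.569, -0.655]
contact_force: [0.8, 0.4, -1.5]
opening: 0.166
```

Run:
```python
from h import *
s=st();i,d=vision.grab_frame('scene');save('s20',cv2.resize(i[230:350,130:280],(750,600),interpolation=cv2.INTER_CUBIC))
```

```text
t 61.0 p [ 429.03 -288.82    9.08] ky -0.104 F [ 0.8  0.4 -1.5] M [0.004 0.031 0.049] op 0.166 v 0.002 q6 -2.06
```

View pics/s20.png

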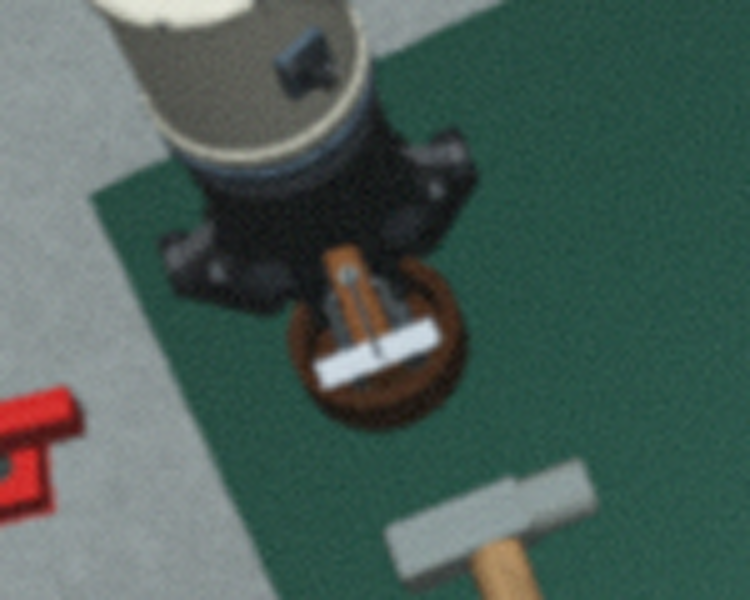

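Request:
step_arm --pt "0 0 -0.7 0 0 0 0" --pt "0 0 -0.7 0 0 0 0" --pt "0 0 -0.7 0 0 0 45" --pt "0 0 -0.7 0 0 0 45" --pt "0 0 -0.7 0 0 0 45" --pt "0 0 -0.7 0 0 0 45" --pt "0 0 -0.7 0 0 0 45" --pt "0 0 -0.7 0 0 0 45"

```text
clock: 62.05
eef_pos: [429.0, -288.8, 8.3]
tcp_rot: [-2.133, 1.569, -0.666]
contact_force: [0.0, -0.0, 1.1]
opening: 0.526
```

Request:
step_arm --pt "0 0 5 0 0 0 45" --pt "0 0 20 0 0 0 45" --pt "0 0 45 0 0 0 45" --pt "0 0 80 0 0 0 45" --pt "0 0 110 0 0 0 45" --pt "0 0 120 0 0 0 45" --pt "0 0 120 0 0 0 45" --pt "0 0 120 0 0 0 45"

```text
clock: 63.05
eef_pos: [428.3, -288.3, 127.3]
tcp_rot: [-2.564, 1.571, -1.097]
contact_force: [1.1, 0.8, -0.6]
opening: 0.523
```

Run:
```python
from h import *
s=st();i,d=vision.grab_frame('wrist');save('f21',i);C=cam('wrist',s);np.savez('pics/f21.npz',i=i,d=d,p=s['eef_pos'],t=s['tcp_rot'])
K,D,T=C
for u,v in [(321,200),(321,250),(321,280)]:
    q=cv2.undistortPoints(np.array([[[u,v]]],float),K,D)[0,0];dd=d[v,u];print((T@np.r_[q*dd,dd,1])[:3].round(1))
```

```text
t 63.05 p [ 428.3  -288.32  127.31] ky -0.104 F [ 1.1  0.8 -0.6] M [ 0.083 -0.051 -0.   ] op 0.523 v 0.01 q6 -2.06
[ 398.5 -285.4   76.3]
[ 426.6 -288.4   80.9]
[ 445.8 -290.4   79.8]
```

View pics/f21.png

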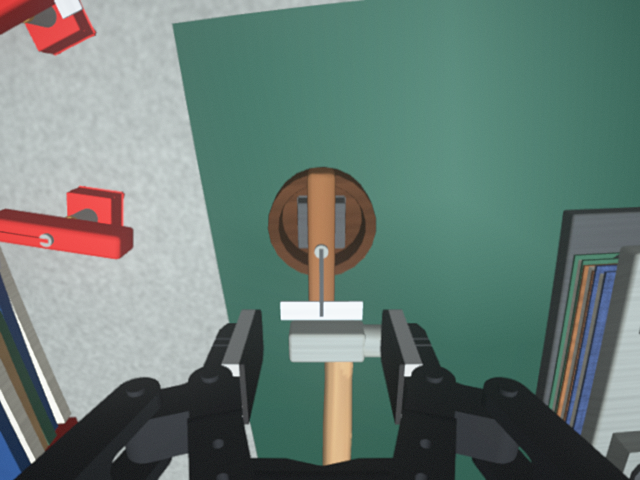

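The key stands upright and centred in its stand at (322,222), the gripper is clear and the hammer hasn't moved. Signing off.

Run:
```python
from h import *
print(order.sign_off())
```

```text
the job is handed in; nothing more can be done
None
```

The job is handed in at about 63 s of the 72 s limit. All four screws were turned twice in cross order, and the key is back in its stand. The clamping forces are my estimates, because nothing measured them directly.

**Last checks**
- **Key torque after the second pass:** the wrist sensor and the needle gave 0.59–0.62 N m on near left, near right and far left. Far right read 0.55 N m before a last 0.11 rad nudge that I did not re-read.
- **Clamping:** from those readings and the head angles in the wrist images, I put near left, near right and far left at roughly 65–80 N. Far right is less certain, at 60–80 N. I never saw a sign of overtightening.
- **Key:** the last picture shows it upright and centred in the stand. The gripper is open and clear above it, and nothing else on the table looked moved.

**What disagreed or went wrong**
- **Fingertips:** the visible fingertips were about 40 mm behind the reported TCP. My first grasp closed on air above the bar, and I corrected it from the picture.
- **Resting torque:** a free-turning screw read about 0.37 N m at rest, not 0.2. Because of that I first took near left, far right and near right to be snug while they were still loose. I went back and snugged them in order before going on.
- **Far left snug:** this is the least certain step. Its first-pass force could have been as low as about 12 N, the bottom of the allowed range. If it fell short, that step and the order after it would fail.

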